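Switch off a desk power block and prove its outlet dead with a voltage tester

TASK

Press the rocker switch of the desk power block over to off (its lower end down), then take the voltage tester out of the wooden pen block and check the free outlet beside the switch: hold the tester's soft tip lightly on the narrow live slot, with the tester square to the sloping face. Finish while still holding the tester there, and leave the other things on the desk where they are.

Things in the scene. Friction and masses are not known exactly. Their poses are not given: they have to be found in the camera images.
- power_block: Aluminium wedge, 104 mm deep (x), 222 wide (y), 27 high in front, 63 at the back, fixed to the desk; origin under its centre, x from low front to high back, y left, z up. Its face slopes 20 degrees, rising along +x, its middle 44 mm above the origin. On it, left to right: black rocker switch (70 mm left of centre), free white outlet (12 left), outlet with a charger cube (56 right, 31 mm tall).
- switch (a joint): Black rocker of the power block, rad: 0.4 = on (lower end standing out), 0 = off (lower end in). Hinged across the face; 31 mm long up the slope, 24 wide. Over-centre spring: about 4 N on the end that stands out starts it; past half way (0.2) it snaps to the other end and stays there. Starts on.
- switch_low_end (a point): Point on the top surface of the rocker's lower half, where to press it, 11.5 mm down the slope from the hinge; moves with the rocker, about 4.5 mm inwards from on to off. When off, the lower half lies parallel to the sloping face, 6 mm above it and 2 mm above the bezel around it.
- outlet: White plate of the free outlet, 34 mm (x) by 40 (y), fixed in the power block; origin at the middle of its front surface, x up the slope, y left, z straight out of the sloping face (20 degrees from vertical). Wide slot left, narrow slot right, 12.7 mm apart, round earth hole below. The slots are too narrow for the tester: its tip rests on the surface.
- live_slot (a point): Middle of the narrow live slot (2 by 6.6 mm) on the outlet's surface: 3 mm up the slope and 6.35 mm to the right of the outlet's middle.
- tester: Grey pen-shaped voltage tester, 145 mm long, 52 g, taller than the marker and with a steel pocket clip; stands tip down in a hole of the pen block. Origin at the tip, z from tip to tail. Barrel 20 mm diameter from 44 to 138 mm; clip 6 mm wide, 5 mm proud, on its +y side from 105 to 142 mm. Soft nose 7 mm diameter, flat end: gives 0.4 mm per newton lengthwise, fully squashed at 3 mm.
- tester_tip (a point): Middle of the flat end of the tester's soft nose; moves with the nose.
- tester_grip (a point): Point on the tester's axis 103 mm from the tip, a good place to grip: 45 mm above the top of the pen block while it stands there, 42 mm below the tail.
- pen_block: Fixed wooden block 60 mm (x) by 130 mm (y) by 70 mm high, origin at the centre of its underside; two holes of 21.5 mm diameter and 58 mm deep, 30 mm either side of the centre along its y. One holds the tester, the other the marker.
- marker: White marker, 18 mm diameter, 121 mm long, standing in the other hole of the pen block, its top 133 mm above the desk; origin at its lower end. Bystander.
- mug: White mug, 82 mm diameter, 95 mm high, origin under its centre. Bystander.
- notebook: Closed notebook 205 by 142 by 16 mm, lying, origin under its centre. Bystander.
- stapler: Black stapler 135 by 38 by 50 mm, origin under its centre. Bystander.
There are look-alikes about, which are no part of the job. Of the things that look like the pen_block, the smallest one is meant.

How it is judged (in metres and radians):
On the way:
1. the rocker switch is at off (value of joint switch below 0.05 rad), for 0.2 s.
At the end, for the whole second after the job is handed in: The rocker is at off (below 0.05 rad); the gripper holds the tester, still, clear of the pen block, its tip within 6 mm of the middle of the live slot, its axis within 10 degrees of square to the outlet's face, pressing on the outlet with 0.4 to 6 N (value of joint switch below 0.05 rad and distance between tester_tip and live_slot below 0.006 m and angle between the z axis of tester and the z axis of outlet, either way round below 0.175 rad and contact force between tester and outlet between 0.4 and 6 N and contact force between the fingers and tester above 1 N and contact force between tester and pen_block below 0.1 N and linear speed of tester below 0.02 m/s); the arm keeps its last pose, push and grip.
It fails at once if the tester is jabbed into the outlet (over 15 N) (contact force between tester and outlet above 15 N).
It fails at once if the marker is moved more than 30 mm (distance of marker from where it was at the start of the episode above 0.03 m).
It fails at once if the mug is moved more than 30 mm (distance of mug from where it was at the start of the episode above 0.03 m).
It fails at once if the notebook is moved more than 30 mm (distance of notebook from where it was at the start of the episode above 0.03 m).
It fails at once if the stapler is moved more than 30 mm (distance of stapler from where it was at the start of the episode above 0.03 m).
It also fails if it takes over 50 s, if anything falls off the work surface, if the arm or the gripper's body presses on something with over 40 N, if the wrist force passes 120 N, or if a joint passes its speed limit or range.

ROBOT

A 6-joint arm with a two-finger parallel gripper is mounted at the origin on the work surface. World frame = base frame: x ahead of the robot, y to its left, z up, the work surface at z = 0. Lengths are in m, angles in degrees, forces in N, time in s.
With the tool pointing down it reaches from about 0.25 to 0.725 m from the base axis. Payload 9.7 kg.
Tool frame: the origin (TCP) lies midway between the tips of the shut fingers; the grasp point (between the pads) lies 19 mm behind it (bot.pinch_z is the distance from the TCP to the grasp point, in m); z points along the fingers, y is the direction in which the jaws open and shut (so a half turn about z gives the same grasp; the last joint's range is limited). The gripper opens to 85 mm and grips with 20 to 120 N. Pads are 22 mm wide; open, the fingers measure 114 mm over their backs; the gripper's body (76 mm by 85 mm) begins 54 mm behind the grasp point. The pads swing forward as they close: fully open they stand 13 mm farther back than shut.
Start: joints at [63.484, 4.979, 10.078, 95.1, 0, 90], TCP at [0.246, 0.492, 0.207] pointing down, gripper open.
Joint ranges: [-179.16, 179.16], [-48.56, 103.87], [-65.8, 70.77], [-126.05, 130.52], [-82.76, 87.17], [-180, 180]. Speed limits (degrees/s): [127.2, 127.2, 147.25, 180, 180, 180].

INTERFACE

Orientations are given as [roll, pitch, yaw] about the fixed x, y, z axes, in that order (R = Rz(yaw) Ry(pitch) Rx(roll)).
In Python, from workcell import bot, imaging gives the robot as it stands.
- The arm moves only by the tool servo_tool, never from a script. Its argument "moves" is a list that holds one entry, the list of rows, each a list of 7 numbers: the turn, a rotation vector about the tool's x, y, z in rad, then the shift along the tool's x, y, z in cm, then the finger opening in cm, from 0 to 8.54. A call has 1 to 12 rows; each row shifts and turns the pose as measured when the row begins, along the tool's axes as they then stand; what a row does not reach is not made up. A row lasts 1/12 s, in which the tool goes at most 41.7 mm and 7.16 degrees, less where a joint would pass 70% of its speed; a pose out of reach is approached as far as the arm can. A call is refused whole if a number of a shift passes 4.17 or a number of a turn 0.125, either way. A call with a gripper value outside its range is refused whole. The fingers move at their own pace and stop on an object; "force" is the grip in N (left out, the last holds). Time passes only in rows, so rows that do not move let the fingers close. It gives the time, the measured TCP pose, the force and the opening at its end, in the units of the state.
- bot.get_obs(): the state, without advancing time (a new reading comes with each control period).
- imaging.camera(name): name is "side" or "top"; returns the picture (400x640x3 uint8, blue, green, red); there is no depth.
- imaging.calibration(name): a dict with "fx", "fy", "cx", "cy" (pixels), "D" ([k1, k2, p1, p2, k3] as OpenCV has them; the pictures are not rectified), "camera_from_world" (4x4, takes a point from world to camera coordinates). Camera axes: x right, y down, z forward; pixel columns grow to the right and rows downward; lengths in m; the calibration is good to about 2 mm. A picture is of the moment at which its call begins. calibration takes no time and is no camera call.
- bot.job_done(): hands the job in, once; it reports no verdict.
The state is a dict: "time": time; "q": joint angles; "qd": joint speeds; "joint_efforts": joint torques, N m; "ee_pos": TCP position; "tcp_rot": TCP orientation; "wrist_force": force on the tool from outside, world axes, zero at the start; "torque": the same for the moment, N m; "opening": finger opening in m.
Only numpy, scipy, OpenCV 4.12 (cv2) and the standard library are available. Lean on these libraries where they do the work, as an engineer would, in place of code of your own. Each camera call takes 0.05 s, during which the arm holds its last target.

## Working session

There is one attempt and no reset: what is moved stays moved. The work goes in short steps, Python scripts to look and compute and a tool call to move; the robot and the scene stay as the last step left them, time stands still between calls to the robot, and variables do not carry over. Pictures are saved under pics/ and viewed, and the job is handed in when it is done.

Besides the shell and the picture viewer there is one more tool, called in YAML: its name, and indented under it one key for each argument. servo_tool: Moves the arm, as the interface text tells. Its arguments: {"type":"object","properties":{"moves":{"type":"array","items":{"type":"array","items":{"type":"array","items":{"type":"number"}}}},"force":{"type":"number"}},"required":["moves"]}

```bash
mkdir -p pics; ls; python3 - <<'E'
from workcell import bot, imaging
import cv2
for n in ("side","top"):
    im=imaging.camera(n); cv2.imwrite(f"pics/{n}0.png",im)
    c=imaging.calibration(n); print(n,{k:(v.tolist() if hasattr(v,'tolist') else v) for k,v in c.items()})
print(bot.get_obs())
E
```

```text
pics
side {'fx': 442.9541084705821, 'fy': 442.9541084705821, 'cx': 320.79149283838586, 'cy': 191.90079744210405, 'D': [-0.0539283366144973, 0.0, 0.0, 0.0, 0.0], 'camera_from_world': [[0.9914923749136711, -0.13007373316004986, -0.004867692457036407, -0.618771963545358], [-0.07639028760749715, -0.5511947322679274, -0.8308723675025736, 0.13311642362225673], [0.1053916241799698, 0.8241754613320492, -0.5564417440225095, 1.3062294552031168], [0.0, 0.0, 0.0, 1.0]]}
top {'fx': 390.30234020604456, 'fy': 390.30234020604456, 'cx': 321.86030969493856, 'cy': 201.41533171234616, 'D': [-0.01018667833033321, 0.0, 0.0, 0.0, 0.0], 'camera_from_world': [[0.02483199368489026, -0.9996764015842827, 0.005519438842275351, -0.023419715334596365], [-0.9867005540423102, -0.025396118890906542, -0.16055233974588262, 0.6188233602433709], [0.16064055758815068, -0.001459198677011615, -0.9870118955701545, 1.4099268630589314], [0.0, 0.0, 0.0, 1.0]]}
{'time': 0.1, 'q': array([6.34843463e+01, 5.00672924e+00, 1.00395715e+01, 9.51002027e+01,
       1.13794640e-03, 9.00005090e+01]), 'qd': array([-0.03633585,  0.04595143,  0.09036991,  0.11764185,  0.09370916,
       -0.00424139]), 'joint_efforts': array([ 1.33412232e-03, -5.21563017e+01,  4.65652978e+01,  1.59848796e-02,
        7.74408045e-05,  1.10322938e-05]), 'ee_pos': array([0.24543212, 0.49193781, 0.20677086]), 'tcp_rot': array([-1.79932640e+02, -1.13734718e-03,  1.53483836e+02]), 'wrist_force': array([-0.22567401,  0.02416067,  0.74930868]), 'torque': array([-0.00336123, -0.05205268,  0.01825817]), 'opening': 0.08572900283624767}
```

View pics/side0.png

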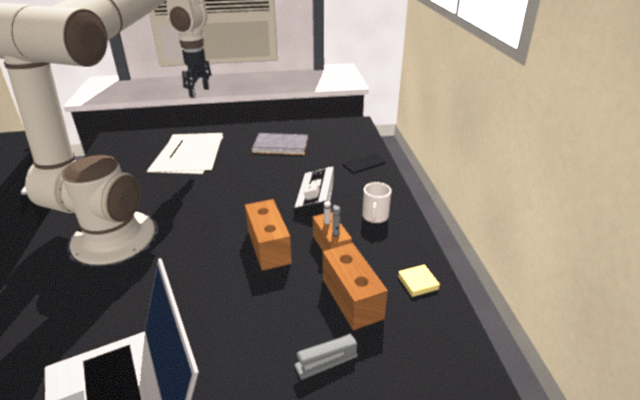

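View pics/top0.png

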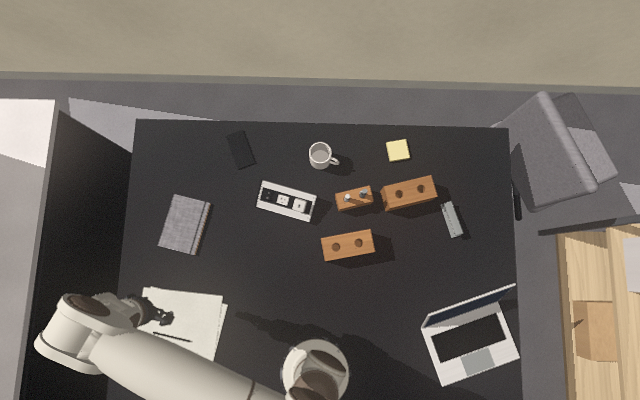

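```bash
python3 - <<'E'
import cv2
s=cv2.imread("pics/side0.png");t=cv2.imread("pics/top0.png")
def z(im,x0,y0,x1,y1,f,n): cv2.imwrite(n,cv2.resize(im[y0:y1,x0:x1],None,fx=f,fy=f,interpolation=cv2.INTER_CUBIC))
z(s,285,155,400,255,6.5,"pics/sz.png")
z(t,245,160,385,260,5.5,"pics/tz.png")
E
```

```text
(no output)
```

View pics/sz.png

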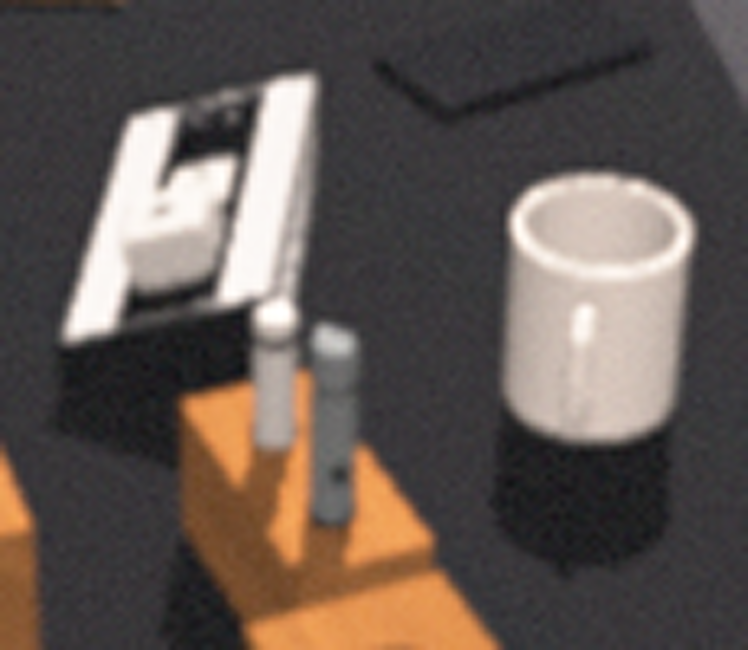

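View pics/tz.png

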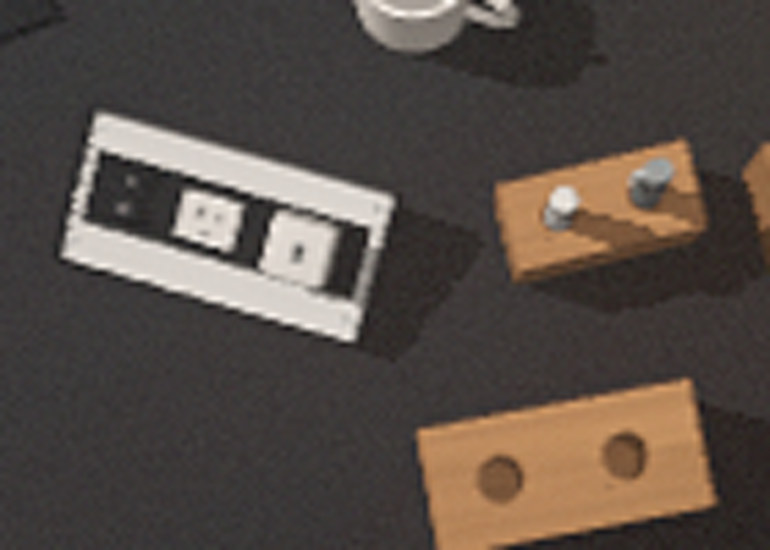

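```bash
python3 - <<'E'
import cv2
s=cv2.imread("pics/side0.png");t=cv2.imread("pics/top0.png")
def z(im,x0,y0,x1,y1,f,n): 
    o=cv2.resize(im[y0:y1,x0:x1],None,fx=f,fy=f,interpolation=cv2.INTER_CUBIC)
    for x in range(x0,x1,5):
        cv2.line(o,((x-x0)*f,0),((x-x0)*f,6 if x%10 else 14),(0,255,255),1)
        if x%10==0: cv2.putText(o,str(x),((x-x0)*f+2,12),0,.35,(0,255,255),1)
    for y in range(y0,y1,5):
        cv2.line(o,(0,(y-y0)*f),(6 if y%10 else 14,(y-y0)*f),(0,255,255),1)
        if y%10==0: cv2.putText(o,str(y),(2,(y-y0)*f+12),0,.35,(0,255,255),1)
    cv2.imwrite(n,o)
z(t,330,175,380,215,14,"pics/t_pen.png")
z(s,308,195,358,245,12,"pics/s_pen.png")
z(t,250,175,325,230,10,"pics/t_pow.png")
z(s,290,160,345,225,9,"pics/s_pow.png")
E
```

```text
(no output)
```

View pics/t_pen.png

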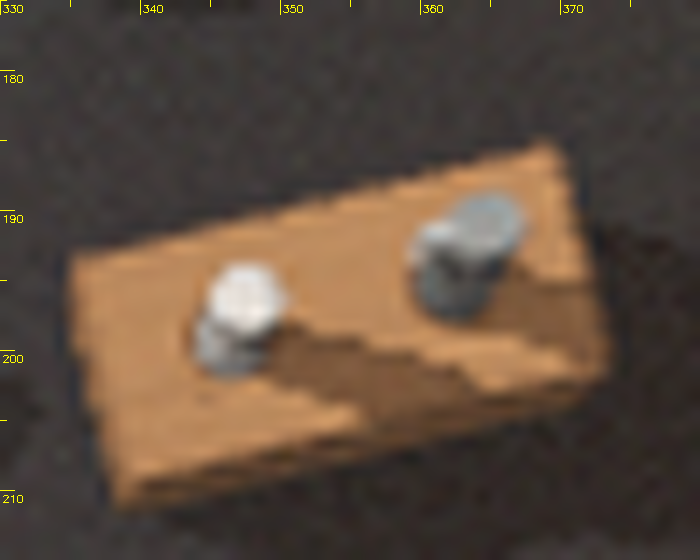

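View pics/s_pen.png

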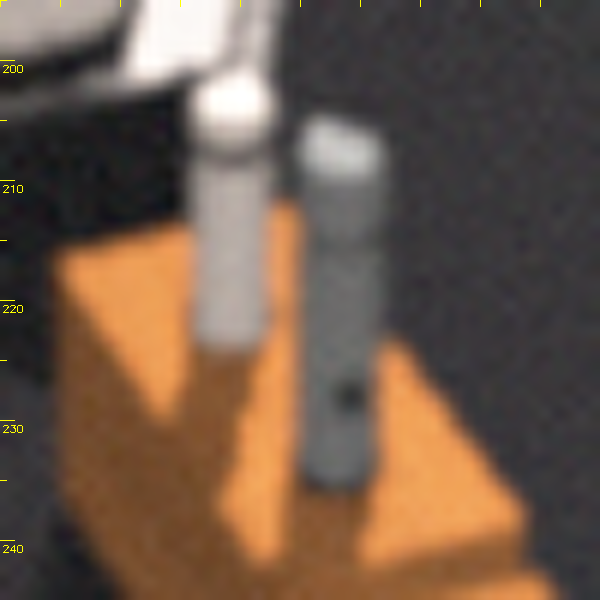

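View pics/t_pow.png

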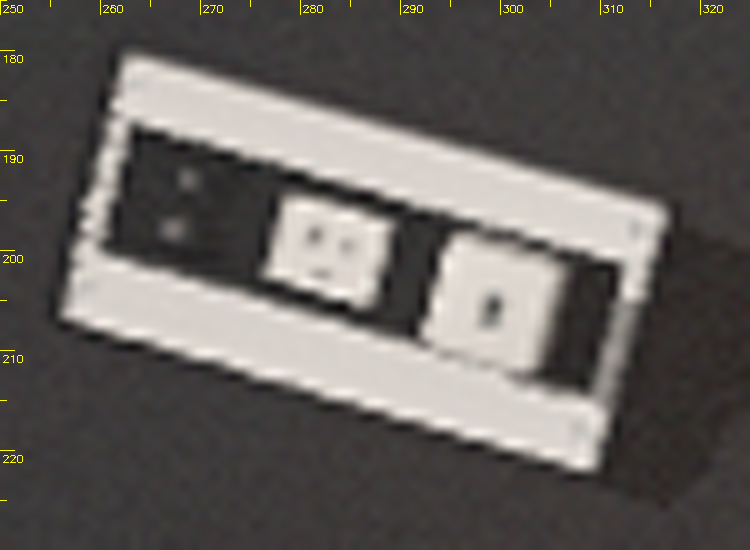

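View pics/s_pow.png

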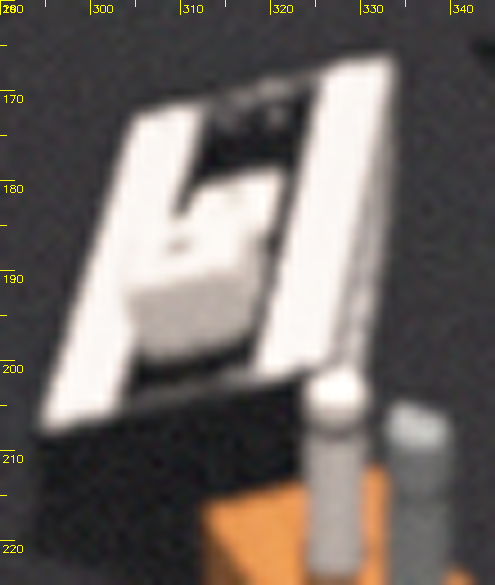

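```bash
cat > h.py <<'E'
import numpy as np, cv2
from scipy.optimize import least_squares
from scipy.spatial.transform import Rotation as R
from workcell import bot, imaging
C={n:imaging.calibration(n) for n in("side","top")}
def proj(n,P):
    c=C[n];T=np.array(c["camera_from_world"]);K=np.array([[c["fx"],0,c["cx"]],[0,c["fy"],c["cy"]],[0,0,1]])
    return cv2.projectPoints(np.atleast_2d(P).astype(float),cv2.Rodrigues(T[:3,:3])[0],T[:3,3],K,np.array(c["D"]))[0][:,0]
def unz(p,f,o): return (np.array(p)+.5)/f-.5+np.array(o)
def place(p,L): return np.array(L)@R.from_euler('z',p[2]).as_matrix().T+[p[0],p[1],0]
E
python3 - <<'E'
from h import *
a,b,s,c=.052,.111,.027,.063
obsP=[("top",[[a,b,c],[a,-b,c],[-a,-b,s],[-a,b,s]],unz([[126,50],[668,205],[600,472],[62,318]],10,(250,175))),
("side",[[-a,b,s],[a,b,c],[-a,-b,s]],unz([[137,112],[396,58],[42,430]],9,(290,160)))]
ct,st=np.cos(np.radians(20)),np.sin(np.radians(20))
def F(x,y,z=0,hz=.044): return [x*ct-z*st,y,hz+x*st+z*ct]
obsO=[("top",[F(.017,.032),F(.017,-.008),F(-.017,-.008),F(-.017,.032),F(.003,.01835),F(.003,.00565)],unz([[283,192],[393,220],[372,308],[262,278],[315,235],[347,245]],10,(250,175)))]
obsN=[("top",[[.03,.065,.07],[.03,-.065,.07],[-.03,.065,.07],[0,.03,.133]],unz([[72,255],[555,148],[118,480],[247,297]],14,(330,175))),
("side",[[-.03,.065,.07],[.03,.065,.07],[.03,-.065,.07]],unz([[57,258],[300,200],[528,515]],12,(308,195)))]
def fit(obs,x0):
    f=lambda p:np.concatenate([(proj(n,place(p,L))-u).ravel() for n,L,u in obs])
    r=least_squares(f,x0,loss='soft_l1');print(r.x,np.degrees(r.x[2]));print(np.round(f(r.x).reshape(-1,2),2).tolist());return r.x
p=fit(obsP,[.6,.1,0]);o=fit(obsP+obsO,[.6,.1,0])
fit(obsO,p)
n=fit(obsN,[.6,-.1,0])
T=place(n,[[0,-.03,.157],[0,-.03,.07],[0,-.03,.115],[0,.03,.133]]);print(T)
print("top",proj("top",T),"side",proj("side",T)) 
E
```

```text
[ 0.62054428  0.12667729 -0.25475789] -14.596552143035282
[[-0.87, -1.24], [1.94, -0.57], [1.12, 0.54], [-1.3, -0.19], [-0.46, -0.36], [0.31, -1.48], [-0.96, 1.13]]
[ 0.62078309  0.12862665 -0.25334222] -14.515440212784084
[[-1.42, -1.28], [1.41, -0.69], [0.63, 0.43], [-1.81, -0.22], [-0.49, -0.64], [0.24, -1.78], [-0.89, 0.77], [0.64, -0.02], [-0.14, 0.08], [-0.24, -0.15], [0.59, -0.04], [0.03, 0.21], [0.07, 0.13]]
[ 0.62106622  0.12912861 -0.23793433] -13.632633085109724
[[0.41, 0.01], [-0.33, -0.05], [-0.3, -0.25], [0.48, 0.02], [-0.13, 0.2], [-0.08, 0.07]]
[ 0.63707942 -0.12563798  0.25528332] 14.626657039219591
[[0.21, 0.01], [-0.3, -0.17], [0.74, -0.45], [0.0, -0.33], [0.36, -0.28], [-0.69, -0.18], [-0.57, 0.02]]
[[ 0.64465501 -0.15466573  0.157     ]
 [ 0.64465501 -0.15466573  0.07      ]
 [ 0.64465501 -0.15466573  0.115     ]
 [ 0.62950383 -0.09661022  0.133     ]]
top [[364.38826287 190.34699203]
 [361.73142042 194.77812973]
 [363.06499541 192.55399205]
 [347.18085177 195.41693858]] side [[335.97797807 206.67573674]
 [335.51878665 232.57590746]
 [335.75225266 219.44779594]
 [327.07623392 201.99305719]]
```

```bash
cat >> h.py <<'E'
PSI=-14.5
PB=np.array([.6209,.1288,0])
RF=R.from_euler('z',PSI,degrees=True)*R.from_euler('y',-20,degrees=True)
def face(X,Y,Z): return PB+[0,0,.044]+RF.apply([X,Y-0,Z]) 
def go(p,Rt):
    o=bot.get_obs();Rc=R.from_euler('xyz',o["tcp_rot"],degrees=True)
    print("t",round(o["time"],2),"pos",o["ee_pos"].round(4),"rot",o["tcp_rot"].round(2),"F",o["wrist_force"].round(2),"open",round(o["opening"],4),"q",o["q"].round(1))
    print("turn",(Rc.inv()*Rt).as_rotvec().round(4),"shift after turn cm",(Rt.inv().apply(p-o["ee_pos"])*100).round(3),"shift now",(Rc.inv().apply(p-o["ee_pos"])*100).round(3))
RSW=RF*R.from_matrix(np.diag([-1,1,-1]))
E
python3 - <<'E'
from h import *
print(face(0,.07,0),face(-.012,.07,.006),proj("top",[face(0,.07,0.006),face(-.012,.07,.01)]),face(.003,.00565,0))
go(face(-.012,.07,.07),RSW)
E
```

```text
[0.6384266  0.19657033 0.044     ] [0.62552271 0.19990751 0.04553391] [[267.34679664 195.51299275]
 [266.35942414 198.72538296]] [0.62504393 0.13356419 0.04502606]
t 0.1 pos [0.2454 0.4919 0.2068] rot [-179.93   -0.    153.48] F [-0.23  0.02  0.75] open 0.0857 q [63.5  5.  10.  95.1  0.  90. ]
turn [-0.0378 -0.3479 -0.2074] shift after turn cm [-35.935 -18.756  23.838] shift now [-44.908  -9.606  10.12 ]
```

servo_tool:
  moves:
    - [[-0.0095, -0.087, -0.052, 0, 0, 0, 0], [-0.0095, -0.087, -0.052, 0, 0, 0, 0], [-0.0095, -0.087, -0.052, 0, 0, 0, 0], [-0.0095, -0.087, -0.052, 0, 0, 0, 0], [0, 0, 0, -2.5, -1.3, 1.6, 0], [0, 0, 0, -2.5, -1.3, 1.6, 0], [0, 0, 0, -2.5, -1.3, 1.6, 0], [0, 0, 0, -2.5, -1.3, 1.6, 0], [0, 0, 0, -2.5, -1.3, 1.6, 0], [0, 0, 0, -2.5, -1.3, 1.6, 0], [0, 0, 0, -2.5, -1.3, 1.6, 0], [0, 0, 0, -2.5, -1.3, 1.6, 0]]

```text
time: 1.1
ee_pos: [0.447, 0.3355, 0.1524]
tcp_rot: [-179.5, 20.9, 167.3]
wrist_force: [0.2, 0.5, 0.2]
opening: -0.0004
```

```bash
python3 - <<'E'
from h import *
go(face(-.012,.07,.07),RSW)
E
```

```text
t 1.1 pos [0.447  0.3355 0.1524] rot [-179.49   20.88  167.32] F [0.18 0.49 0.24] open -0.0004 q [ 46.8  -6.7 -10.1  76.1 -18.2  57.9]
turn [0.0022 0.0156 0.0296] shift after turn cm [-15.777  -8.658  10.711] shift now [-15.345  -9.143  10.933]
```

servo_tool:
  moves:
    - [[0.002, 0.016, 0.03, 0, 0, 0, 0], [0, 0, 0, -2.6, -1.45, 1.8, 0], [0, 0, 0, -2.6, -1.45, 1.8, 0], [0, 0, 0, -2.6, -1.45, 1.8, 0], [0, 0, 0, -2.6, -1.45, 1.8, 0], [0, 0, 0, -2.6, -1.45, 1.8, 0], [0, 0, 0, -2.6, -1.45, 1.7, 0], [0, 0, 0, 0, 0, 0, 0], [0, 0, 0, 0, 0, 0, 0]]

```text
time: 1.85
ee_pos: [0.6095, 0.1936, 0.0982]
tcp_rot: [-179.9, 19.6, 165.0]
wrist_force: [0.1, 0.2, 0.4]
opening: 0.0002
```

```bash
python3 - <<'E'
from h import *
go(face(-.012,.07,.04),RSW)
t=imaging.camera("top");s=imaging.camera("side")
cv2.imwrite("pics/a.png",np.hstack([cv2.resize(t[160:240,225:325],None,fx=4,fy=4,interpolation=2),cv2.resize(s[130:210,270:370],None,fx=4,fy=4,interpolation=2)]))
E
```

```text
t 1.85 pos [0.6095 0.1936 0.0982] rot [-179.93   19.63  165.01] F [0.08 0.18 0.4 ] open 0.0002 q [ 23.4  -0.1  -9.8  64.7 -12.1  36.8]
turn [-0.0041 -0.0065 -0.008 ] shift after turn cm [0.491 1.008 2.03 ] shift now [0.486 1.012 2.029]
```

View pics/a.png

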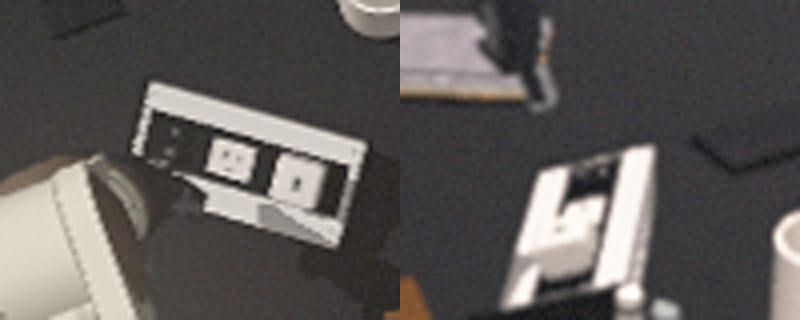

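```bash
python3 - <<'E'
from h import *
o=bot.get_obs();Rc=R.from_euler('xyz',o["tcp_rot"],degrees=True)
P=[o["ee_pos"],o["ee_pos"]+Rc.apply([0,0,-.1])]
print(proj("side",P),proj("top",P))
s=imaging.camera("side");cv2.imwrite("pics/b.png",s)
E
```

```text
[[308.51869683 161.1086163 ]
 [297.63631219 135.10072011]] [[265.83756625 200.66657841]
 [258.96187481 205.5752005 ]]
```

View pics/b.png

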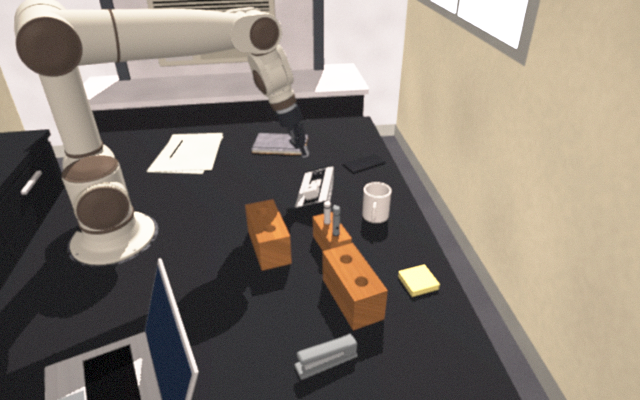

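```bash
python3 - <<'E'
from h import *
s=cv2.imread("pics/b.png");cv2.imwrite("pics/b2.png",cv2.resize(s[120:190,270:340],None,fx=8,fy=8,interpolation=2))
E
```

```text
(no output)
```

View pics/b2.png

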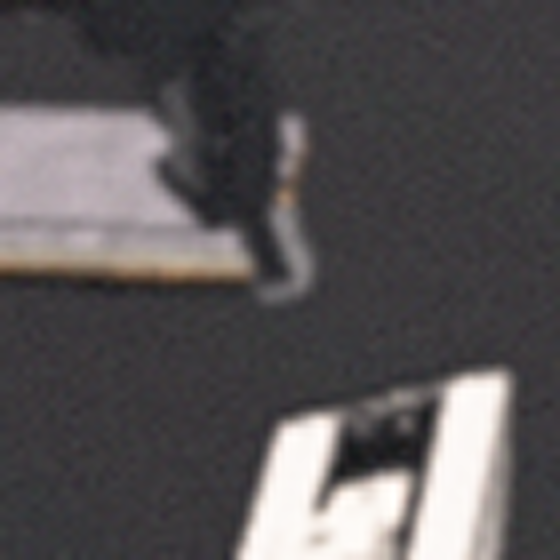

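servo_tool:
  moves:
    - [[-0.004, -0.0065, -0.008, 0.5, 1, 0, 0], [0, 0, 0, 0, 0, 1, 0], [0, 0, 0, 0, 0, 1, 0], [0, 0, 0, 0, 0, 0, 0], [0, 0, 0, 0, 0, 0, 0]]

```text
time: 2.42
ee_pos: [0.6117, 0.2105, 0.0782]
tcp_rot: [179.9, 20.2, 166.0]
wrist_force: [0.4, -0.3, 0.1]
opening: 0.0002
```

```bash
python3 - <<'E'
from h import *
go(face(-.012,.07,.02),RSW)
o=bot.get_obs();print(proj("side",[o["ee_pos"]]),proj("top",[o["ee_pos"]]))
t=imaging.camera("top");s=imaging.camera("side")
cv2.imwrite("pics/c.png",np.hstack([cv2.resize(t[170:230,240:290],None,fx=8,fy=8,interpolation=2),cv2.resize(s[140:200,285:335],None,fx=8,fy=8,interpolation=2)]))
E
```

```text
t 2.42 pos [0.6117 0.2105 0.0782] rot [179.85  20.16 166.03] F [ 0.38 -0.35  0.08] open 0.0002 q [ 24.9   0.7 -11.4  61.9 -12.4  37. ]
turn [0.0057 0.0028 0.0087] shift after turn cm [-0.39  -0.675  2.22 ] shift now [-0.378 -0.691  2.217]
[[308.97153869 163.98406341]] [[262.35116234 200.7001493 ]]
```

View pics/c.png

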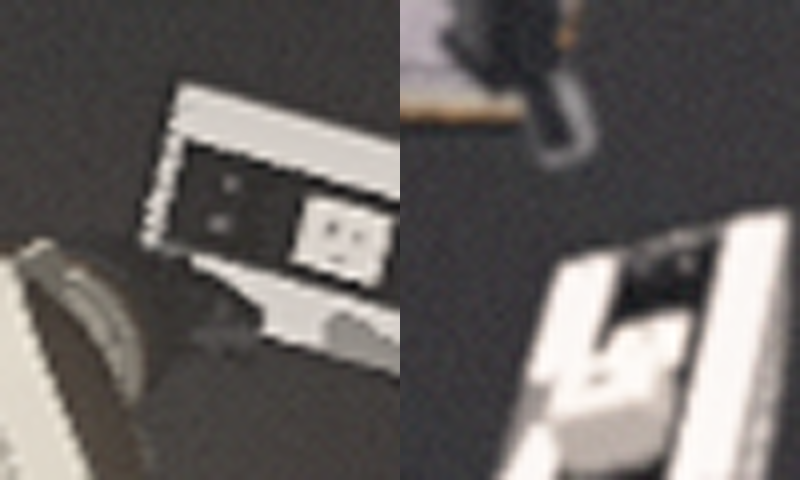

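```bash
python3 - <<'E'
from h import *
t=imaging.camera("top");s=imaging.camera("side")
def g(i): return (255*np.clip(i/255.*2.2,0,1)**.6).astype(np.uint8)
cv2.imwrite("pics/d.png",g(np.hstack([cv2.resize(t[175:225,240:290],None,fx=8,fy=8,interpolation=2),cv2.resize(s[135:185,285:335],None,fx=8,fy=8,interpolation=2)])))
o=bot.get_obs();print(o["ee_pos"],o["tcp_rot"])
E
```

```text
[0.61216547 0.20995923 0.07906168] [179.82045753  20.20296119 165.96471858]
```

View pics/d.png

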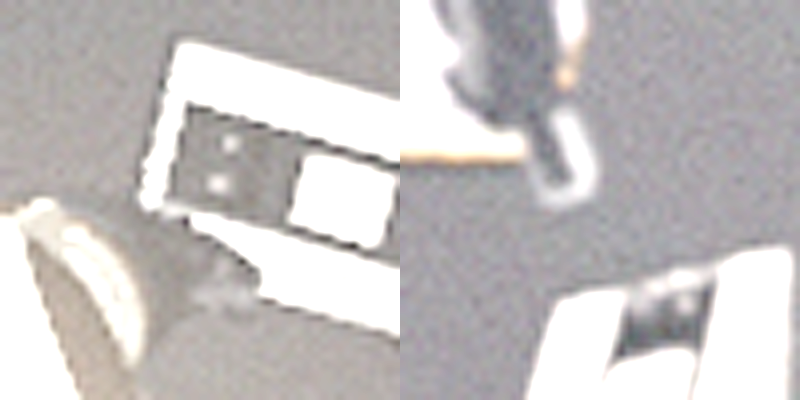

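servo_tool:
  moves:
    - [[0.005, 0.003, 0.009, -0.3, -0.65, 0.6, 0], [0, 0, 0, 0, 0, 0.3, 0], [0, 0, 0, 0, 0, 0, 0], [0, 0, 0, 0, 0, 0, 0]]

```text
time: 2.95
ee_pos: [0.6174, 0.201, 0.0719]
tcp_rot: [179.9, 20.1, 165.3]
wrist_force: [0.3, 0.8, 0.9]
opening: 0.0002
```

```bash
python3 - <<'E'
from h import *
go(face(-.012,.07,.012),RSW)
E
```

```text
t 2.95 pos [0.6174 0.201  0.0719] rot [179.88  20.08 165.28] F [0.29 0.82 0.85] open 0.0002 q [ 23.8   1.2 -11.6  61.2 -12.3  36.8]
turn [ 0.0008  0.0014 -0.0036] shift after turn cm [0.136 0.1   2.158] shift now [0.139 0.098 2.158]
```

servo_tool:
  moves:
    - [[0, 0, 0, 0.1, 0.1, 1.0, 0], [0, 0, 0, 0, 0, 0.5, 0], [0, 0, 0, 0, 0, 0, 0], [0, 0, 0, 0, 0, 0, 0]]

```text
time: 3.28
ee_pos: [0.6222, 0.2005, 0.0556]
tcp_rot: [179.9, 20.1, 165.3]
wrist_force: [-0.4, -0.3, 0.8]
opening: -0.0003
```

```bash
python3 - <<'E'
from h import *
go(face(-.012,.07,.012),RSW)
o=bot.get_obs();print(proj("side",[o["ee_pos"]]),proj("top",[o["ee_pos"]]))
t=imaging.camera("top");s=imaging.camera("side")
def g(i): return (255*np.clip(i/255.*2.2,0,1)**.6).astype(np.uint8)
cv2.imwrite("pics/e.png",g(np.hstack([cv2.resize(t[175:225,240:290],None,fx=8,fy=8,interpolation=2),cv2.resize(s[135:185,285:335],None,fx=8,fy=8,interpolation=2)])))
E
```

```text
t 3.28 pos [0.6222 0.2005 0.0556] rot [179.89  20.06 165.26] F [-0.45 -0.34  0.8 ] open -0.0003 q [ 23.6   2.2 -12.4  59.4 -12.2  36.6]
turn [ 0.0005  0.0011 -0.004 ] shift after turn cm [0.025 0.024 0.457] shift now [0.025 0.023 0.457]
[[312.49006934 170.99395337]] [[266.03354926 198.97396183]]
```

View pics/e.png

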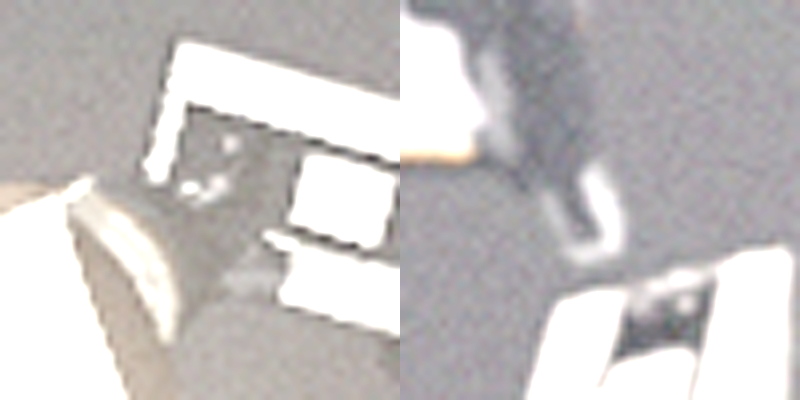

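```bash
python3 - <<'E'
from h import *
P=[face(0,.07,.006),face(-.012,.07,.0105),face(.017,.032,0),face(-.017,.032,0),face(.017,-.008,0),face(-.026,.1,0),face(.026,.1,0)]
print(proj("side",P),proj("top",P))
s=cv2.imread("pics/side0.png")
o=cv2.resize(s[155:215,290:340],None,fx=12,fy=12,interpolation=2)
o=(255*np.clip(o/255.*1.3,0,1)**.6).astype(np.uint8)
for k,p in enumerate(proj("side",P)):
    q=tuple(int(v) for v in ((p-[290,155]+.5)*12)); cv2.circle(o,q,3,(0,0,255) if k<2 else (0,255,0),-1)
cv2.imwrite("pics/f.png",o)
E
```

```text
[[316.79042008 172.70097804]
 [313.06150202 172.44620313]
 [320.67692154 178.87756542]
 [311.23424915 181.2357575 ]
 [319.17118715 185.37189087]
 [311.58071941 171.43327085]
 [325.51941289 167.8577138 ]] [[267.34679664 195.51299275]
 [266.32896382 198.7476782 ]
 [278.44506988 193.70146253]
 [276.29419547 202.27659935]
 [288.66108065 196.59235759]
 [258.51698179 199.64107206]
 [261.68333746 186.51814325]]
```

View pics/f.png

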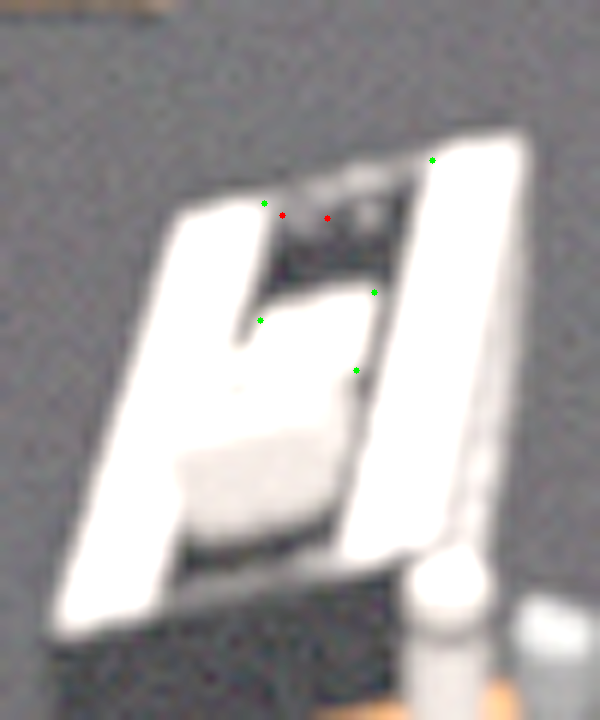

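servo_tool:
  moves:
    - [[0, 0, 0, 0, 0, 0.5, 0], [0, 0, 0, 0, 0, 0.3, 0], [0, 0, 0, 0, 0, 0, 0]]

```text
time: 3.63
ee_pos: [0.6254, 0.2002, 0.0484]
tcp_rot: [179.8, 20.1, 165.3]
wrist_force: [-0.5, 0.2, -1.0]
opening: 0.0002
```

```bash
python3 - <<'E'
from h import *
go(face(-.012,.07,.006),RSW)
E
```

```text
t 3.63 pos [0.6254 0.2002 0.0484] rot [179.84  20.13 165.26] F [-0.48  0.24 -1.04] open 0.0002 q [ 23.4   2.6 -12.7  58.5 -12.1  36.4]
turn [ 0.0014  0.0022 -0.0039] shift after turn cm [ 0.078 -0.025  0.278] shift now [ 0.078 -0.026  0.278]
```

servo_tool:
  moves:
    - [[0, 0, 0, 0, 0, 0.4, 0], [0, 0, 0, 0, 0, 0, 0], [0, 0, 0, 0, 0, 0, 0]]

```text
time: 3.88
ee_pos: [0.6269, 0.1998, 0.0441]
tcp_rot: [179.8, 20.1, 165.3]
wrist_force: [0.5, 0.4, 0.7]
opening: 0.0002
```

```bash
python3 - <<'E'
from h import *
go(face(-.012,.07,.006),RSW)
o=bot.get_obs();print(proj("side",[o["ee_pos"]]),proj("top",[o["ee_pos"]]))
t=imaging.camera("top");s=imaging.camera("side")
def g(i): return (255*np.clip(i/255.*2.2,0,1)**.6).astype(np.uint8)
cv2.imwrite("pics/g.png",g(np.hstack([cv2.resize(t[175:225,240:290],None,fx=8,fy=8,interpolation=2),cv2.resize(s[135:185,285:335],None,fx=8,fy=8,interpolation=2)])))
E
```

```text
t 3.88 pos [0.6269 0.1998 0.0441] rot [179.84  20.12 165.26] F [0.51 0.4  0.7 ] open 0.0002 q [ 23.3   2.9 -12.9  58.  -12.1  36.3]
turn [ 0.0014  0.0022 -0.0039] shift after turn cm [ 0.077 -0.027 -0.177] shift now [ 0.077 -0.027 -0.177]
[[313.92886683 173.8644771 ]] [[266.6886798  198.25487507]]
```

View pics/g.png

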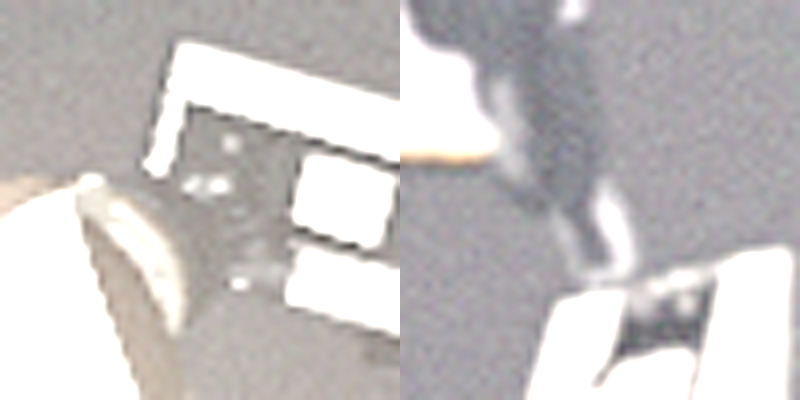

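servo_tool:
  moves:
    - [[0, 0, 0, 0, -0.2, 0.4, 0], [0, 0, 0, 0, 0, 0.2, 0], [0, 0, 0, 0, 0, 0, 0]]

```text
time: 4.23
ee_pos: [0.6286, 0.1973, 0.0384]
tcp_rot: [179.8, 20.1, 165.3]
wrist_force: [0.5, 0.2, -0.1]
opening: 0.0002
```

```bash
python3 - <<'E'
from h import *
go(face(-.012,.07,.0),RSW)
E
```

```text
t 4.23 pos [0.6286 0.1973 0.0384] rot [179.82  20.15 165.27] F [ 0.48  0.2  -0.07] open 0.0002 q [ 23.    3.1 -13.4  57.2 -12.   36. ]
turn [ 0.0017  0.0026 -0.0038] shift after turn cm [ 0.097  0.179 -0.193] shift now [ 0.097  0.179 -0.193]
```

servo_tool:
  moves:
    - [[0, 0, 0, 0, 0, 0.4, 0], [0, 0, 0, 0, 0, 0, 0], [0, 0, 0, 0, 0, 0, 0]]

```text
time: 4.48
ee_pos: [0.63, 0.1968, 0.0341]
tcp_rot: [179.8, 20.1, 165.3]
wrist_force: [0.2, -0.5, 0.2]
opening: 0.0001
```

```bash
python3 - <<'E'
from h import *
go(face(-.012,.07,.0),RSW)
o=bot.get_obs();print(proj("side",[o["ee_pos"]]),proj("top",[o["ee_pos"]]))
t=imaging.camera("top");s=imaging.camera("side")
def g(i): return (255*np.clip(i/255.*2.2,0,1)**.6).astype(np.uint8)
cv2.imwrite("pics/h.png",g(np.hstack([cv2.resize(t[175:225,240:290],None,fx=8,fy=8,interpolation=2),cv2.resize(s[135:185,285:335],None,fx=8,fy=8,interpolation=2)])))
E
```

```text
t 4.48 pos [0.63   0.1968 0.0341] rot [179.82  20.14 165.26] F [ 0.18 -0.48  0.22] open 0.0001 q [ 22.9   3.4 -13.6  56.8 -12.   35.9]
turn [ 0.0016  0.0025 -0.0039] shift after turn cm [ 0.092  0.192 -0.653] shift now [ 0.091  0.193 -0.653]
[[314.98695748 176.77189118]] [[267.89704021 197.90425781]]
```

View pics/h.png

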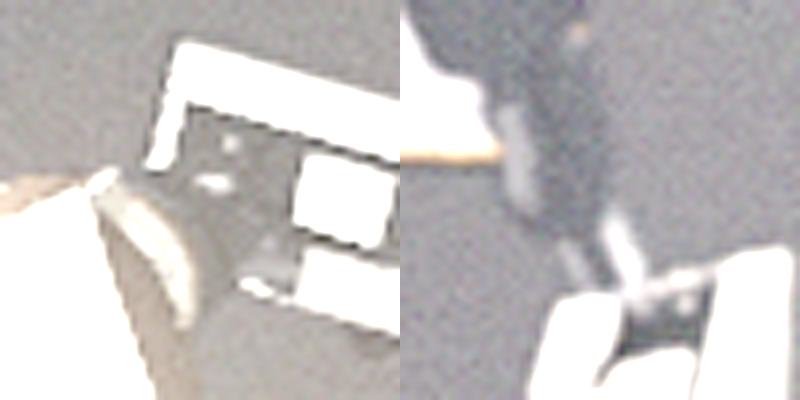

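```bash
python3 - <<'E'
from h import *
t=imaging.camera("top");s=imaging.camera("side")
cv2.imwrite("pics/i.png",np.hstack([cv2.resize(t[180:220,245:285],None,fx=10,fy=10,interpolation=2),cv2.resize(s[145:185,295:335],None,fx=10,fy=10,interpolation=2)]))
s0=cv2.imread("pics/side0.png");t0=cv2.imread("pics/top0.png")
cv2.imwrite("pics/i0.png",np.hstack([cv2.resize(t0[180:220,245:285],None,fx=10,fy=10,interpolation=2),cv2.resize(s0[145:185,295:335],None,fx=10,fy=10,interpolation=2)]))
E
```

View pics/i.png

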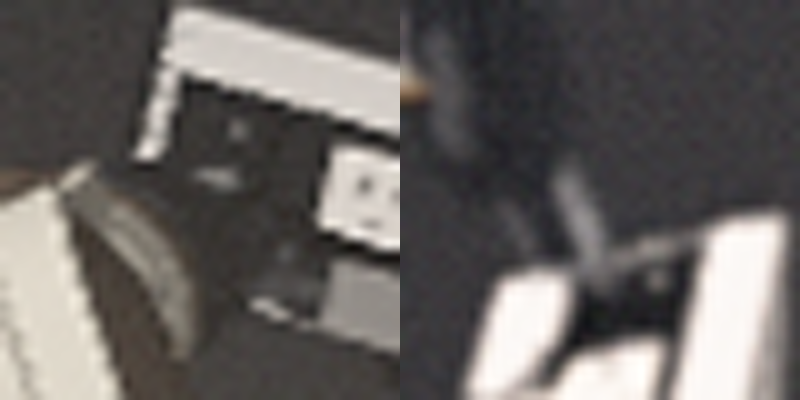

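View pics/i0.png

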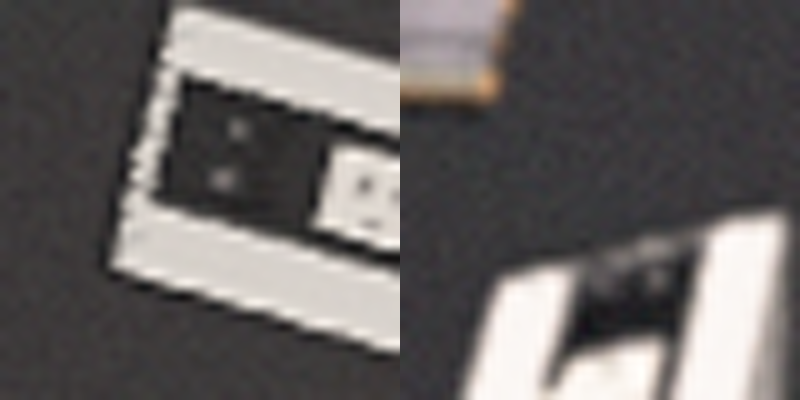

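```bash
python3 - <<'E'
from h import *
for st,tt in [((312,171.2),(266.5,198)),((309.4,167.2),(265,198.5)),((310,170),(265.2,198.4))]:
    r=least_squares(lambda p:np.r_[proj("side",p)[0]-st,proj("top",p)[0]-tt],[.62,.2,.05]);print(r.x,r.fun)
print(face(-.012,.07,.0105))
E
```

```text
[0.62276381 0.19880534 0.05631437] [ 0.71311891 -0.15092639 -0.02544639  0.79926364]
[0.61622655 0.20209327 0.07110102] [ 1.2164541  -0.25585302 -0.04094591  1.35398508]
[0.61833521 0.20308568 0.05934044] [ 1.26111147 -0.26533277 -0.04269339  1.40828764]
[0.62403264 0.20029287 0.04976253]
```

servo_tool:
  moves:
    - [[0, 0, 0, 0.1, 0.1, 0.3, 0], [0, 0, 0, 0, 0, 0, 0], [0, 0, 0, 0, 0, 0, 0]]

```text
time: 4.93
ee_pos: [0.6306, 0.198, 0.0312]
tcp_rot: [179.8, 20.2, 165.3]
wrist_force: [0.0, 0.2, -0.7]
opening: -0.0001
```

```bash
python3 - <<'E'
from h import *
print(bot.pinch_z)
go(face(-.012,.07,-.01),RSW)
E
```

```text
0.0187
t 4.93 pos [0.6306 0.198  0.0312] rot [179.8   20.18 165.26] F [ 0.01  0.16 -0.68] open -0.0001 q [ 23.    3.6 -13.7  56.4 -12.   36. ]
turn [ 0.0021  0.0031 -0.004 ] shift after turn cm [0.013 0.058 0.069] shift now [0.014 0.058 0.069]
```

servo_tool:
  moves:
    - [[0, 0, 0, 0, 0, 0.3, 0], [0, 0, 0, 0, 0, 0, 0]]

```text
time: 5.1
ee_pos: [0.6318, 0.1979, 0.0284]
tcp_rot: [179.8, 20.2, 165.3]
wrist_force: [-0.3, -0.0, -0.0]
opening: -0.0
```

servo_tool:
  moves:
    - [[0, 0, 0, 0, 0, 0.2, 0], [0, 0, 0, 0, 0, 0, 0]]

```text
time: 5.27
ee_pos: [0.6319, 0.198, 0.0263]
tcp_rot: [179.8, 20.1, 165.3]
wrist_force: [0.2, -0.0, 1.3]
opening: -0.0002
```

```bash
python3 - <<'E'
from h import *
go(face(-.012,.07,-.01),RSW)
o=bot.get_obs();print(proj("side",[o["ee_pos"]]),proj("top",[o["ee_pos"]]))
t=imaging.camera("top");s=imaging.camera("side")
cv2.imwrite("pics/j.png",np.hstack([cv2.resize(t[180:220,245:285],None,fx=10,fy=10,interpolation=2),cv2.resize(s[145:185,295:335],None,fx=10,fy=10,interpolation=2)]))
E
```

```text
t 5.27 pos [0.6319 0.198  0.0263] rot [179.77  20.13 165.3 ] F [ 0.16 -0.04  1.26] open -0.0002 q [ 22.9   3.9 -13.9  55.9 -11.9  35.9]
turn [ 0.0028  0.0023 -0.0033] shift after turn cm [-0.03   0.019 -0.431] shift now [-0.031  0.021 -0.431]
[[315.52016849 178.44787851]] [[267.84715948 197.74661043]]
```

View pics/j.png

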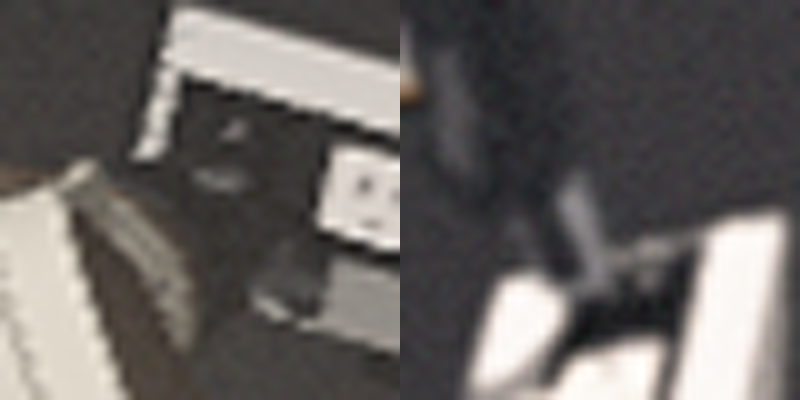

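servo_tool:
  moves:
    - [[0, 0, 0, 0, 0, 0.2, 0], [0, 0, 0, 0, 0, 0, 0]]

```text
time: 5.53
ee_pos: [0.6329, 0.1979, 0.025]
tcp_rot: [179.8, 20.2, 165.3]
wrist_force: [0.4, -0.1, 0.0]
opening: -0.0
```

servo_tool:
  moves:
    - [[0, 0, 0, 0, 0, 0.2, 0], [0, 0, 0, 0, 0, 0, 0]]

```text
time: 5.7
ee_pos: [0.634, 0.1975, 0.0228]
tcp_rot: [179.8, 20.2, 165.3]
wrist_force: [0.3, 0.2, 0.4]
opening: -0.0001
```

servo_tool:
  moves:
    - [[0, 0, 0, 0, 0, 0.2, 0], [0, 0, 0, 0, 0, 0, 0]]

```text
time: 5.87
ee_pos: [0.6346, 0.1977, 0.0231]
tcp_rot: [179.7, 20.3, 165.3]
wrist_force: [-0.6, -1.4, 0.7]
opening: 0.0001
```

servo_tool:
  moves:
    - [[0, 0, 0, 0, 0, 0.2, 0], [0, 0, 0, 0, 0, 0, 0]]

```text
time: 6.03
ee_pos: [0.6353, 0.1979, 0.0234]
tcp_rot: [179.7, 20.3, 165.3]
wrist_force: [-0.3, 1.2, -1.2]
opening: -0.0
```

```bash
python3 - <<'E'
from h import *
go(face(-.012,.07,-.01),RSW)
t=imaging.camera("top");s=imaging.camera("side")
cv2.imwrite("pics/k.png",np.hstack([cv2.resize(t[180:220,245:285],None,fx=10,fy=10,interpolation=2),cv2.resize(s[145:185,295:335],None,fx=10,fy=10,interpolation=2)]))
E
```

```text
t 6.03 pos [0.6353 0.1979 0.0234] rot [179.65  20.31 165.29] F [-0.3   1.19 -1.16] open -0.0 q [ 22.8   4.2 -14.   55.2 -11.9  35.7]
turn [ 0.0048  0.0055 -0.0034] shift after turn cm [ 0.177 -0.049 -0.823] shift now [ 0.172 -0.046 -0.824]
```

View pics/k.png

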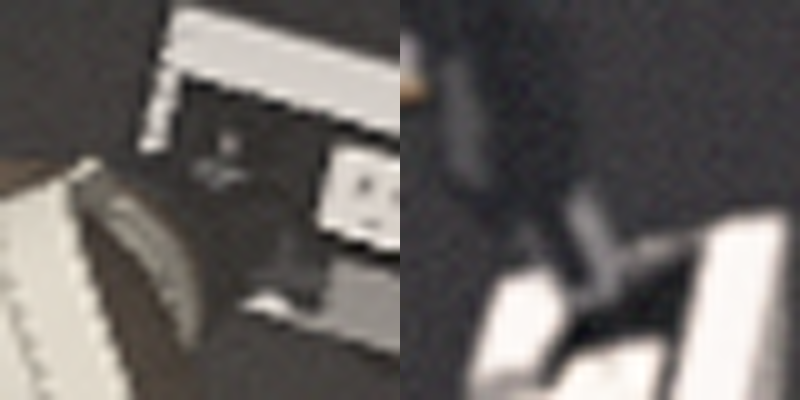

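servo_tool:
  moves:
    - [[0, 0, 0, 0, 0, -2, 0], [0, 0, 0, 0, 0, -4, 0], [0, 0, 0, 0, 0, -4, 8.5], [0, 0, 0, -4, 0, -4, 8.5], [0, 0, 0, -4, 0, -2, 8.5], [0, 0, 0, 0, 0, 0, 8.5], [0, 0, 0, 0, 0, 0, 8.5]]

```text
time: 6.72
ee_pos: [0.6478, 0.1926, 0.1896]
tcp_rot: [179.9, 20.1, 165.4]
wrist_force: [-1.2, 0.4, -0.7]
opening: 0.0605
```

```bash
python3 - <<'E'
from h import *
go(face(-.012,.07,-.01),RSW)
o=bot.get_obs();Rc=R.from_euler('xyz',o["tcp_rot"],degrees=True)
P=[o["ee_pos"],o["ee_pos"]+Rc.apply([0,0,-.02]),o["ee_pos"]+Rc.apply([0,0,-.1])]
print(proj("side",P),proj("top",P))
t=imaging.camera("top");s=imaging.camera("side")
cv2.imwrite("pics/l.png",np.hstack([cv2.resize(t[180:220,245:285],None,fx=10,fy=10,interpolation=2),cv2.resize(s[145:185,295:335],None,fx=10,fy=10,interpolation=2)]))
cv2.imwrite("pics/l2.png",np.hstack([cv2.resize(t[130:250,200:320],None,fx=3.3,fy=3.3,interpolation=2),cv2.resize(s[60:180,240:360],None,fx=3.3,fy=3.3,interpolation=2)]))
E
```

```text
t 6.72 pos [0.6478 0.1926 0.1896] rot [179.93  20.07 165.37] F [-1.19  0.36 -0.74] open 0.0605 q [ 21.9   3.8   4.2  73.9 -11.7  34.8]
turn [ 0.0005  0.0013 -0.0021] shift after turn cm [ 7.131  0.154 14.341] shift now [ 7.15   0.132 14.332]
[[320.03879902 136.07723321]
 [317.87878077 130.69704172]
 [308.94388617 108.45265356]] [[263.38870531 185.02379979]
 [261.98313288 185.82305017]
 [255.91263674 189.27511501]]
```

View pics/l.png

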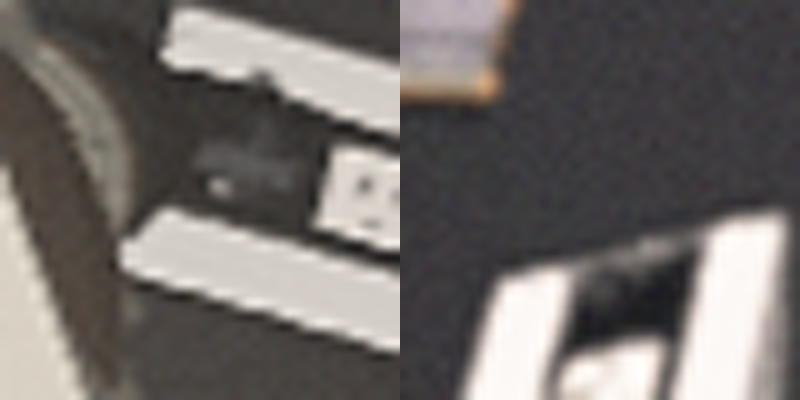

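View pics/l2.png

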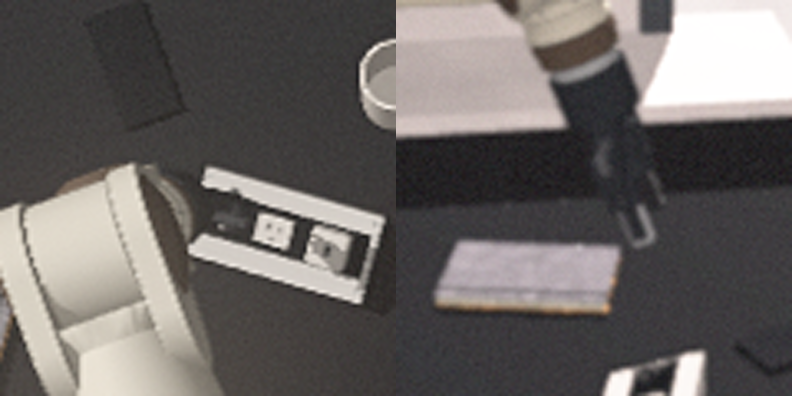

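servo_tool:
  moves:
    - [[0, 0, 0, 4, 2, -3, 8.5], [0, 0, 0, 4, 2, -3, 8.5], [0, 0, 0, 4, 2, 0, 8.5], [0, 0, 0, 4, 2, 0, 8.5], [0, 0, 0, 0, 0, 0, 8.5], [0, 0, 0, 0, 0, 0, 8.5], [0, 0, 0, 0, 0, 0, 8.5]]

```text
time: 7.4
ee_pos: [0.5119, 0.2975, 0.1735]
tcp_rot: [-179.3, 19.4, 165.6]
wrist_force: [1.0, -0.1, 0.1]
opening: 0.0848
```

```bash
python3 - <<'E'
from h import *
go(face(-.012,.07,-.01),RSW)
o=bot.get_obs();Rc=R.from_euler('xyz',o["tcp_rot"],degrees=True)
P=o["ee_pos"]+Rc.apply([[0,0,0],[0,-.043,-.013],[0,.043,-.013],[0,-.043,-.033],[0,.043,-.033]])
print(proj("side",P).round(1).tolist(),proj("top",P).round(1).tolist())
t=imaging.camera("top");s=imaging.camera("side")
cv2.imwrite("pics/m.png",np.hstack([cv2.resize(t[180:220,245:285],None,fx=10,fy=10,interpolation=2),cv2.resize(s[145:185,295:335],None,fx=10,fy=10,interpolation=2)]))
cv2.imwrite("pics/m1.png",s)
s=s[60:180,220:340]
s=cv2.resize(s,None,fx=5,fy=5,interpolation=2)
for p in proj("side",P):cv2.circle(s,tuple(int(v) for v in (p-[220,60]+.5)*5),2,(0,0,255),-1)
cv2.imwrite("pics/m2.png",(255*np.clip(s/255.*1.5,0,1)**.6).astype(np.uint8))
E
```

```text
t 7.4 pos [0.5119 0.2975 0.1735] rot [-179.27   19.38  165.57] F [ 1.02 -0.06  0.11] open 0.0848 q [ 38.3  -2.8  -3.9  77.5 -15.8  51.3]
turn [-0.0124 -0.0108  0.0013] shift after turn cm [-8.261 -6.606 18.221] shift now [-8.449 -6.392 18.211]
[[276.6, 129.1], [272.4, 131.2], [277.8, 120.6], [270.1, 125.9], [275.6, 115.5]] [[231.1, 224.6], [242.0, 229.0], [217.7, 221.9], [240.2, 230.3], [215.5, 223.2]]
```

View pics/m.png

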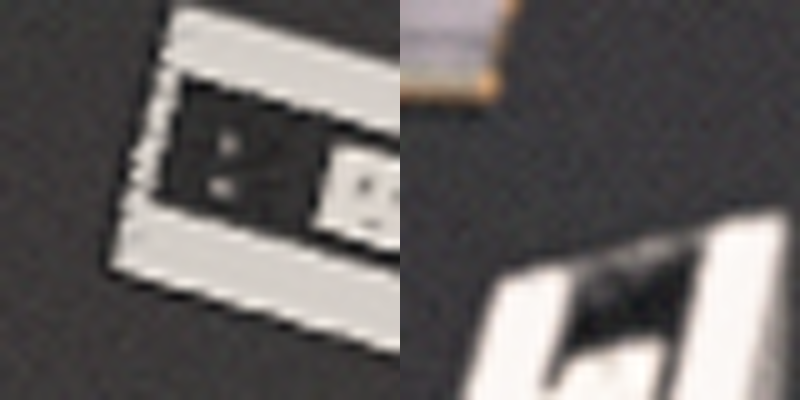

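View pics/m2.png

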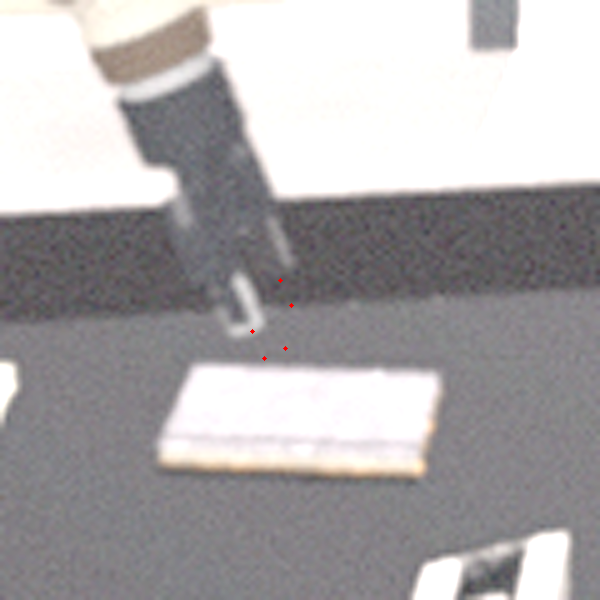

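```bash
python3 - <<'E'
from h import *
Rc=R.from_euler('xyz',[-179.93,0,153.48],degrees=True);e=np.array([.24543,.49194,.20677])
P=e+Rc.apply([[0,0,0],[0,-.043,-.013],[0,.043,-.013],[0,-.043,-.033],[0,.043,-.033]])
for n,(x,y) in (("side",(150,30)),("top",(120,270))):
    print(proj(n,P).round(1).tolist())
    s=cv2.imread(f"pics/{n}0.png")[y:y+80,x:x+80]
    s=cv2.resize(s,None,fx=7,fy=7,interpolation=2)
    for p in proj(n,P):cv2.circle(s,tuple(int(v) for v in (p-[x,y]+.5)*7),2,(0,0,255),-1)
    cv2.imwrite(f"pics/n_{n}.png",(255*np.clip(s/255.*1.2,0,1)**.6).astype(np.uint8))
E
```

```text
[[201.3, 102.7], [194.3, 103.8], [207.0, 95.3], [193.5, 98.5], [206.2, 90.2]]
[[162.9, 305.0], [172.9, 312.0], [149.8, 298.8], [170.5, 312.7], [147.0, 299.4]]
```

View pics/n_side.png

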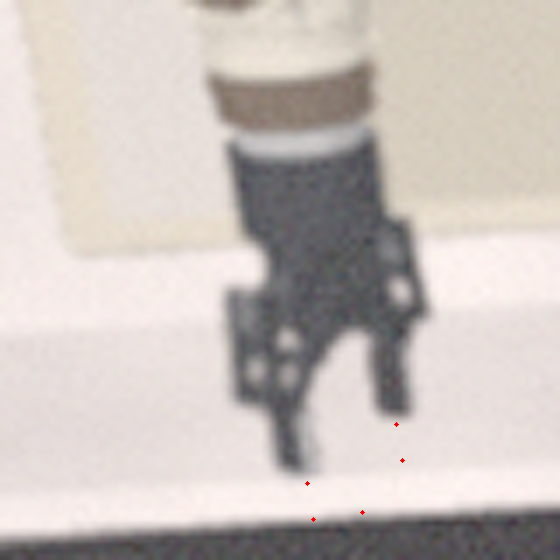

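View pics/n_top.png

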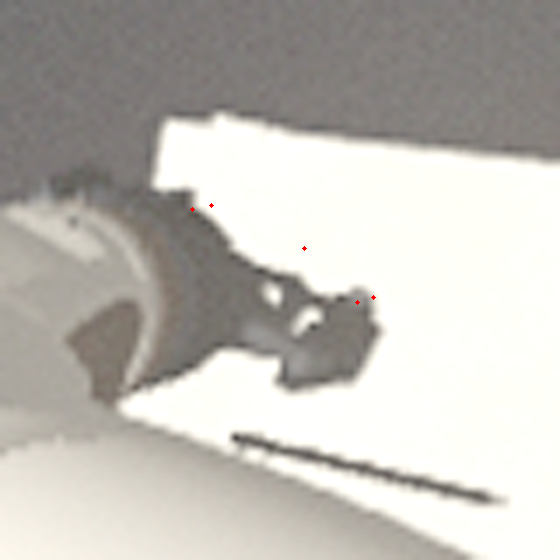

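```bash
cat >> h.py <<'E'
RPEN=R.from_euler('xyz',[180,0,104.6],degrees=True)
PEN=np.array([.6447,-.1547,0])
E
python3 - <<'E'
from h import *
go(PEN+[0,0,.19],RPEN)
E
```

```text
t 7.5 pos [0.5129 0.2969 0.1741] rot [-179.3    19.42  165.46] F [ 1.03 -0.38 -0.14] open 0.0852 q [ 38.2  -2.8  -3.8  77.5 -15.8  51.3]
turn [0.1691 0.3127 1.0496] shift after turn cm [-47.022   1.369  -1.588] shift now [-23.249 -40.322   7.003]
```

servo_tool:
  moves:
    - [[0.017, 0.031, 0.105, 0, 0, -1.5, 8.5], [0.017, 0.031, 0.105, 0, 0, -1.5, 8.5], [0.017, 0.031, 0.105, 0, 0, 0, 8.5], [0.017, 0.031, 0.105, 0, 0, 0, 8.5], [0.017, 0.031, 0.105, 0, 0, 0, 8.5], [0.017, 0.031, 0.105, 0, 0, 0, 8.5], [0.017, 0.031, 0.105, 0, 0, 0, 8.5], [0.017, 0.031, 0.105, 0, 0, 0, 8.5], [0.017, 0.031, 0.105, 0, 0, 0, 8.5], [0.017, 0.031, 0.105, 0, 0, 0, 8.5], [0, 0, 0, 0, 0, 0, 8.5]]

```text
time: 8.42
ee_pos: [0.5132, 0.2889, 0.2026]
tcp_rot: [-179.6, -0.5, 100.5]
wrist_force: [-0.1, 0.8, 0.2]
opening: 0.0851
```

```bash
python3 - <<'E'
from h import *
go(PEN+[0,0,.19],RPEN)
E
```

```text
t 8.42 pos [0.5132 0.2889 0.2026] rot [-179.55   -0.53  100.49] F [-0.05  0.83  0.24] open 0.0851 q [ 29.   10.6  15.8  95.5   0.6 108.5]
turn [-0.0075 -0.0094 -0.0718] shift after turn cm [-46.24    1.54    1.259] shift now [-46.02    4.859   0.799]
```

servo_tool:
  moves:
    - [[-0.007, -0.009, -0.072, 0, 0, 0, 8.5], [0, 0, 0, -3.8, 0.1, 0.1, 8.5], [0, 0, 0, -3.8, 0.1, 0.1, 8.5], [0, 0, 0, -3.8, 0.1, 0.1, 8.5], [0, 0, 0, -3.8, 0.1, 0.1, 8.5], [0, 0, 0, -3.8, 0.1, 0.1, 8.5], [0, 0, 0, -3.8, 0.1, 0.1, 8.5], [0, 0, 0, -3.8, 0.1, 0.1, 8.5], [0, 0, 0, -3.8, 0.1, 0.1, 8.5], [0, 0, 0, -3.8, 0.1, 0.1, 8.5], [0, 0, 0, 0, 0, 0, 8.5], [0, 0, 0, 0, 0, 0, 8.5]]

```text
time: 9.42
ee_pos: [0.6218, -0.0641, 0.1928]
tcp_rot: [179.8, 0.8, 106.7]
wrist_force: [0.5, 0.4, 0.2]
opening: 0.0845
```

```bash
python3 - <<'E'
from h import *
go(PEN+[0,0,.19],RPEN)
E
```

```text
t 9.42 pos [ 0.6218 -0.0641  0.1928] rot [179.79   0.85 106.72] F [0.5  0.41 0.22] open 0.0845 q [-5.5 14.8 19.6 94.3 -0.7 67.7]
turn [0.0039 0.0147 0.037 ] shift after turn cm [-9.342 -0.063  0.284] shift now [-9.328 -0.41   0.42 ]
```

servo_tool:
  moves:
    - [[0.004, 0.015, 0.037, 0, 0, 0, 7], [0, 0, 0, -3, 0, 0.1, 7], [0, 0, 0, -3, 0, 0.1, 7], [0, 0, 0, -2.4, 0, 0, 7], [0, 0, 0, 0, 0, 0, 7], [0, 0, 0, 0, 0, 0, 7]]

```text
time: 9.92
ee_pos: [0.6438, -0.1478, 0.191]
tcp_rot: [-180.0, 0.2, 105.3]
wrist_force: [1.0, 1.0, -0.0]
opening: 0.0698
```

```bash
python3 - <<'E'
from h import *
go(PEN+[0,0,.19],RPEN)
o=bot.get_obs();Rc=R.from_euler('xyz',o["tcp_rot"],degrees=True)
P=o["ee_pos"]+Rc.apply([[0,-.035,-.037],[0,.035,-.037]])
t=imaging.camera("top");s=imaging.camera("side")
out=[]
for n,im,(x,y) in (("side",s,(285,150)),("top",t,(330,160))):
    z=cv2.resize(im[y:y+80,x:x+80],None,fx=5,fy=5,interpolation=2)
    z=(255*np.clip(z/255.*1.2,0,1)**.6).astype(np.uint8)
    for p in proj(n,P):cv2.circle(z,tuple(int(v) for v in (p-[x,y]+.5)*5),2,(0,0,255),-1)
    out.append(z)
cv2.imwrite("pics/o.png",np.hstack(out))
E
```

```text
t 9.92 pos [ 0.6438 -0.1478  0.191 ] rot [-179.98    0.19  105.33] F [ 1.05  0.95 -0.02] open 0.0698 q [-12.8  20.6  26.7  96.   -0.2  61.8]
turn [-0.0003  0.0032  0.0127] shift after turn cm [-0.693 -0.082  0.1  ] shift now [-0.691 -0.091  0.102]
```

View pics/o.png

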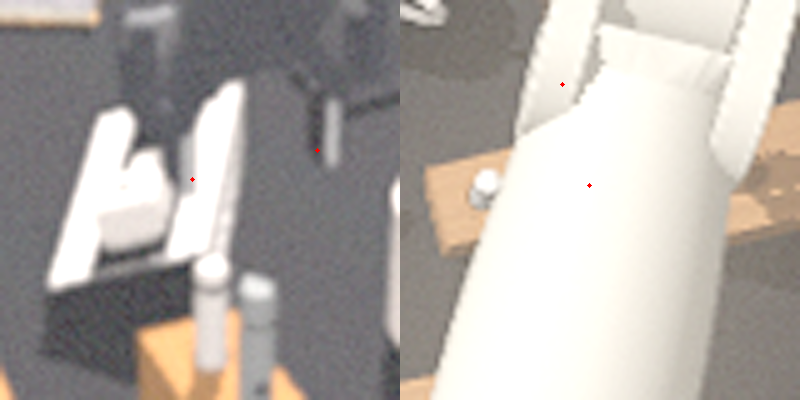

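servo_tool:
  moves:
    - [[0, 0.003, 0.013, -0.7, -0.1, 1.5, 7], [0, 0, 0, 0, 0, 2, 7], [0, 0, 0, 0, 0, 1, 7], [0, 0, 0, 0, 0, 0, 7], [0, 0, 0, 0, 0, 0, 7], [0, 0, 0, 0, 0, 0, 7]]

```text
time: 10.52
ee_pos: [0.6445, -0.1479, 0.1478]
tcp_rot: [179.9, 0.1, 105.1]
wrist_force: [0.1, 0.4, 0.4]
opening: 0.0699
```

```bash
cat >> h.py <<'E'
def show(name,boxes,P,f=5):
    out=[]
    for n,(x,y) in boxes.items():
        im=imaging.camera(n)
        z=cv2.resize(im[y:y+80,x:x+80],None,fx=f,fy=f,interpolation=2)
        z=(255*np.clip(z/255.*1.2,0,1)**.6).astype(np.uint8)
        for p in proj(n,P):cv2.circle(z,tuple(int(v) for v in (p-[x,y]+.5)*f),2,(0,0,255),-1)
        out.append(z)
    cv2.imwrite(name,np.hstack(out))
E
python3 - <<'E'
from h import *
go(PEN+[0,0,.15],RPEN)
o=bot.get_obs();Rc=R.from_euler('xyz',o["tcp_rot"],degrees=True)
P=o["ee_pos"]+Rc.apply([[0,-.035,-.03],[0,.035,-.03],[0,0,-.043]])
show("pics/p.png",{"side":(295,170)},P,7)
E
```

```text
t 10.52 pos [ 0.6445 -0.1479  0.1478] rot [1.7985e+02 1.1000e-01 1.0513e+02] F [0.15 0.38 0.41] open 0.0699 q [-12.9  19.7  20.8  90.9  -0.   62. ]
turn [0.0026 0.0019 0.0093] shift after turn cm [-0.662 -0.149 -0.217] shift now [-0.661 -0.154 -0.216]
```

View pics/p.png

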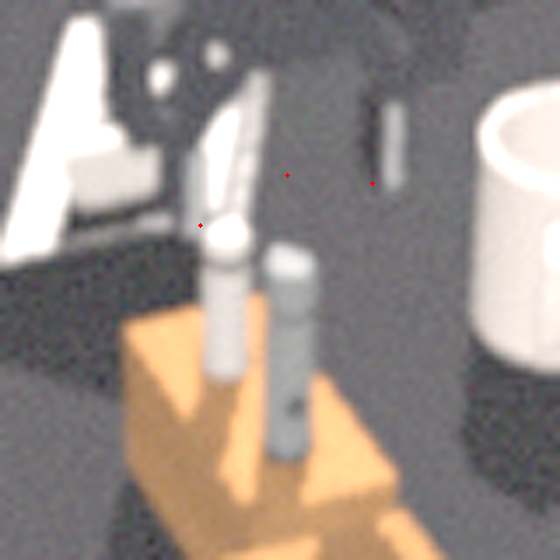

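servo_tool:
  moves:
    - [[0, 0, 0.009, -0.6, -0.1, 0, 7], [0, 0, 0, -0.3, 0, 0, 7], [0, 0, 0, 0, 0, 0, 7], [0, 0, 0, 0, 0, 0, 7]]

```text
time: 10.9
ee_pos: [0.6472, -0.1578, 0.1512]
tcp_rot: [179.6, 0.2, 104.6]
wrist_force: [-0.1, 0.0, 0.1]
opening: 0.0699
```

```bash
python3 - <<'E'
from h import *
go(PEN+[0,0,.15],RPEN)
E
```

```text
t 10.9 pos [ 0.6472 -0.1578  0.1512] rot [179.63   0.24 104.6 ] F [-0.11  0.05  0.11] open 0.0699 q [-13.7  20.2  21.7  91.1  -0.   61.7]
turn [ 0.0065  0.0041 -0.    ] shift after turn cm [ 0.358 -0.162  0.12 ] shift now [ 0.358 -0.163  0.118]
```

servo_tool:
  moves:
    - [[0.006, 0.004, 0, 0.25, -0.1, 1, 7], [0, 0, 0, 0, 0, 2, 7], [0, 0, 0, 0, 0, 2, 7], [0, 0, 0, 0, 0, 1, 7], [0, 0, 0, 0, 0, 0, 7], [0, 0, 0, 0, 0, 0, 7], [0, 0, 0, 0, 0, 0, 7]]

```text
time: 11.48
ee_pos: [0.6453, -0.1556, 0.0878]
tcp_rot: [-180.0, -0.0, 104.5]
wrist_force: [-0.2, 0.3, 0.2]
opening: 0.0701
```

```bash
python3 - <<'E'
from h import *
go(PEN+[0,0,.075],RPEN)
o=bot.get_obs();Rc=R.from_euler('xyz',o["tcp_rot"],degrees=True)
P=o["ee_pos"]+Rc.apply([[0,-.035,-.03],[0,.035,-.03],[0,0,-.043]])
show("pics/q.png",{"side":(295,170)},P,7)
E
```

```text
t 11.48 pos [ 0.6453 -0.1556  0.0878] rot [-1.7999e+02 -4.0000e-02  1.0455e+02] F [-0.22  0.26  0.16] open 0.0701 q [-13.6  20.1  14.6  84.6   0.   61.9]
turn [-0.0002 -0.0007 -0.0009] shift after turn cm [ 0.099 -0.041  1.283] shift now [ 0.098 -0.04   1.283]
```

View pics/q.png

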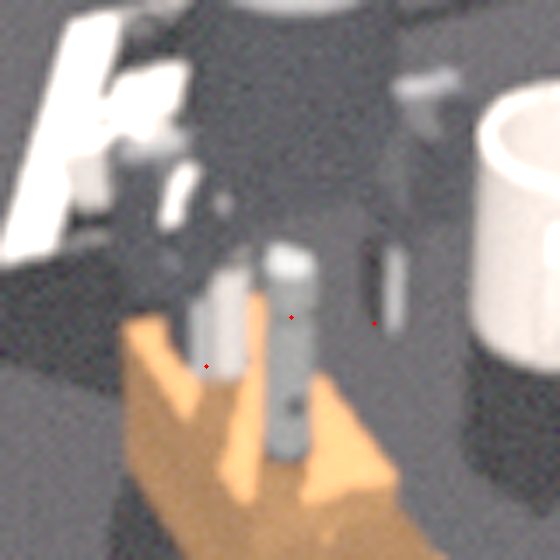

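servo_tool:
  moves:
    - [[0, 0, 0, 0, -0.2, 0.8, 7], [0, 0, 0, 0, 0, 0.3, 7], [0, 0, 0, 0, 0, 0, 5], [0, 0, 0, 0, 0, 0, 4], [0, 0, 0, 0, 0, 0, 3.5], [0, 0, 0, 0, 0, 0, 3.5]]

```text
time: 12.03
ee_pos: [0.6448, -0.1565, 0.0793]
tcp_rot: [179.8, 0.1, 104.5]
wrist_force: [0.5, -0.0, 0.1]
opening: 0.0348
```

```bash
python3 - <<'E'
from h import *
go(PEN+[0,0,.075],RPEN)
o=bot.get_obs();Rc=R.from_euler('xyz',o["tcp_rot"],degrees=True)
P=o["ee_pos"]+Rc.apply([[0,0,-.043]])
show("pics/r.png",{"side":(295,170)},P,7)
E
```

```text
t 12.03 pos [ 0.6448 -0.1565  0.0793] rot [1.7976e+02 1.0000e-01 1.0455e+02] F [ 0.53 -0.03  0.06] open 0.0348 q [-13.7  19.7  13.2  83.2   0.   61.8]
turn [ 0.0042  0.0017 -0.001 ] shift after turn cm [0.179 0.037 0.425] shift now [0.18  0.035 0.425]
```

View pics/r.png

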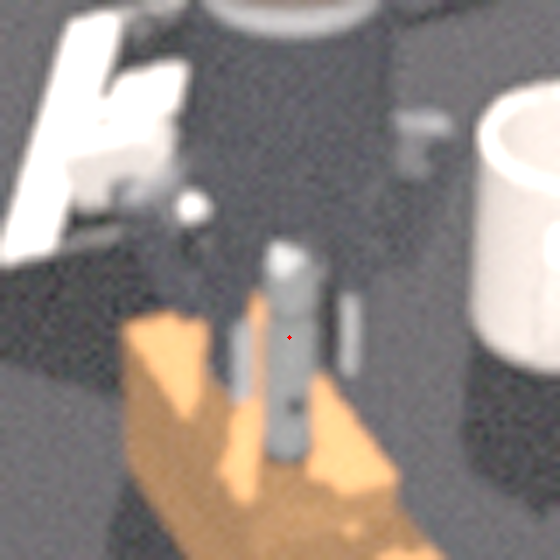

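servo_tool:
  moves:
    - [[0, 0, 0, 0.15, -0.05, 0, 3], [0, 0, 0, 0, 0, 0, 1.5], [0, 0, 0, 0, 0, 0, 1.5], [0, 0, 0, 0, 0, 0, 1.5], [0, 0, 0, 0, 0, 0, 1.5], [0, 0, 0, 0, 0, 0, 1.5]]
  force: 50

```text
time: 12.58
ee_pos: [0.6444, -0.155, 0.0798]
tcp_rot: [179.7, 0.1, 104.6]
wrist_force: [0.7, -0.1, -0.1]
opening: 0.0185
```

```bash
python3 - <<'E'
from h import *
go(PEN+[0,0,.16],RPEN)
show("pics/s.png",{"side":(295,170)},[PEN],7)
E
```

```text
t 12.58 pos [ 0.6444 -0.155   0.0798] rot [1.7969e+02 1.2000e-01 1.0455e+02] F [ 0.68 -0.07 -0.14] open 0.0185 q [-13.5  19.6  13.1  83.2   0.   61.9]
turn [ 0.0054  0.0022 -0.0008] shift after turn cm [ 0.021  0.038 -8.019] shift now [ 4.000e-03  8.100e-02 -8.019e+00]
```

View pics/s.png

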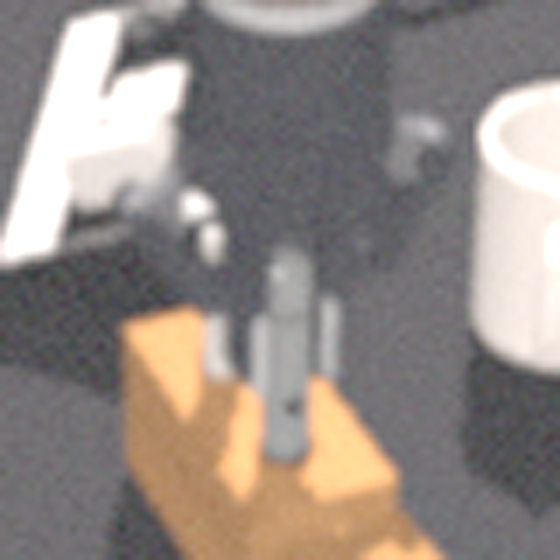

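servo_tool:
  moves:
    - [[0, 0, 0, 0, 0, -0.5, 1], [0, 0, 0, 0, 0, -1, 1], [0, 0, 0, 0, 0, -1.5, 1], [0, 0, 0, 0, 0, -2, 1], [0, 0, 0, 0, 0, -2, 1], [0, 0, 0, 0, 0, -2, 1], [0, 0, 0, 0, 0, -2, 1], [0, 0, 0, 0, 0, -1, 1], [0, 0, 0, 0, 0, 0, 1], [0, 0, 0, 0, 0, 0, 1]]

```text
time: 13.47
ee_pos: [0.6418, -0.1548, 0.2112]
tcp_rot: [179.7, 0.1, 104.5]
wrist_force: [-0.1, 0.3, -0.7]
opening: 0.0188
```

```bash
python3 - <<'E'
from h import *
o=bot.get_obs();Rc=R.from_euler('xyz',o["tcp_rot"],degrees=True)
P=o["ee_pos"]+Rc.apply([[0,0,.068],[0,0,-.035]])
go(PEN+[0,0,.19],RPEN)
print(proj("side",P))
show("pics/u.png",{"side":(295,145)},P,7)
E
```

```text
t 13.47 pos [ 0.6418 -0.1548  0.2112] rot [1.7971e+02 1.4000e-01 1.0454e+02] F [-0.13  0.29 -0.65] open 0.0188 q [-13.6  20.9  29.3  98.1   0.   61.9]
turn [ 0.005   0.0025 -0.001 ] shift after turn cm [-0.063  0.285  2.12 ] shift now [-0.057  0.275  2.121]
[[334.97916147 211.05678115]
 [335.28185546 177.86934201]]
```

View pics/u.png

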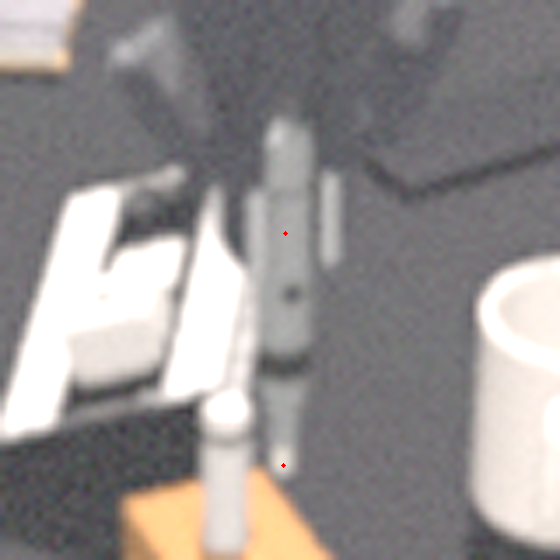

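```bash
cat >> h.py <<'E'
ROUT=RF*R.from_matrix(np.array([[0,1,0],[1,0,0],[0,0,-1.]]))
SLOT=face(.003,.00565,0)
NRM=RF.apply([0,0,1])
E
python3 - <<'E'
from h import *
print(SLOT,NRM,proj("top",SLOT),unz([[347,245]],10,(250,175)),proj("side",SLOT))
go(SLOT+NRM*.15,ROUT)
E
```

```text
[0.62504393 0.13356419 0.04502606] [-0.33112599  0.085635    0.93969262] [[284.27127467 199.14438139]] [[284.25 199.05]] [[315.7338017  184.10007591]]
t 13.52 pos [ 0.6418 -0.1548  0.2111] rot [1.7970e+02 1.5000e-01 1.0454e+02] F [-0.57 -0.36 -0.11] open 0.0188 q [-13.6  20.9  29.3  98.1   0.   61.9]
turn [-0.3358 -0.0873  0.5017] shift after turn cm [ 27.5   -13.987  -2.413] shift now [30.83   1.122  2.444]
```

servo_tool:
  moves:
    - [[0, 0, 0, 0, 0, -2, 1], [0, 0, 0, 0, 0, -2, 1], [-0.056, -0.0146, 0.0836, 0, 0, 0, 1], [-0.056, -0.0146, 0.0836, 0, 0, 0, 1], [-0.056, -0.0146, 0.0836, 0, 0, 0, 1], [-0.056, -0.0146, 0.0836, 0, 0, 0, 1], [-0.056, -0.0146, 0.0836, 0, 0, 0, 1], [-0.056, -0.0146, 0.0836, 0, 0, 0, 1], [0, 0, 0, 0, 0, 0, 1]]

```text
time: 14.27
ee_pos: [0.6406, -0.1551, 0.2379]
tcp_rot: [160.3, -0.3, 74.1]
wrist_force: [0.2, 0.1, -0.6]
opening: 0.0188
```

```bash
python3 - <<'E'
from h import *
go(SLOT+NRM*.15,ROUT)
E
```

```text
t 14.27 pos [ 0.6406 -0.1551  0.2379] rot [160.29  -0.32  74.14] F [ 0.22  0.07 -0.64] open 0.0188 q [-13.3  -0.9   4.4  75.7  -0.5  92.5]
turn [-0.0049  0.0029 -0.0242] shift after turn cm [ 27.553 -14.801   0.137] shift now [ 27.188 -15.461   0.133]
```

servo_tool:
  moves:
    - [[-0.005, 0.003, -0.024, 0, 0, 0, 1], [0, 0, 0, 2.5, -1.35, 0, 1], [0, 0, 0, 2.5, -1.35, 0, 1], [0, 0, 0, 2.5, -1.35, 0, 1], [0, 0, 0, 2.5, -1.35, 0, 1], [0, 0, 0, 2.5, -1.35, 0, 1], [0, 0, 0, 2.5, -1.35, 0, 1], [0, 0, 0, 2.5, -1.35, 0, 1], [0, 0, 0, 2.5, -1.35, 0, 1], [0, 0, 0, 2.5, -1.35, 0, 1], [0, 0, 0, 0, 0, 0, 1], [0, 0, 0, 0, 0, 0, 1]]

```text
time: 15.27
ee_pos: [0.5797, 0.1, 0.1893]
tcp_rot: [161.3, 1.0, 78.1]
wrist_force: [0.0, -0.3, 0.2]
opening: 0.0186
```

```bash
python3 - <<'E'
from h import *
go(SLOT+NRM*.12,ROUT)
E
```

```text
t 15.27 pos [0.5797 0.1    0.1893] rot [161.34   1.    78.06] F [ 0.04 -0.29  0.16] open 0.0186 q [ 14.5  -8.1  -7.1  74.5  -9.1 115. ]
turn [-0.023   0.0016  0.0479] shift after turn cm [ 4.383 -1.599  2.776] shift now [ 4.458 -1.323  2.803]
```

servo_tool:
  moves:
    - [[-0.023, 0.002, 0.048, 0, 0, 0, 1], [0, 0, 0, 2, -0.7, 1, 1], [0, 0, 0, 2, -0.7, 1, 1], [0, 0, 0, 0.5, -0.2, 0.6, 1], [0, 0, 0, 0, 0, 0, 1], [0, 0, 0, 0, 0, 0, 1]]

```text
time: 15.77
ee_pos: [0.588, 0.1436, 0.1588]
tcp_rot: [160.2, 0.3, 76.0]
wrist_force: [0.1, 0.2, 0.5]
opening: 0.0188
```

```bash
python3 - <<'E'
from h import *
go(SLOT+NRM*.12,ROUT)
o=bot.get_obs();Rc=R.from_euler('xyz',o["tcp_rot"],degrees=True)
P=np.vstack([o["ee_pos"]+Rc.apply([[0,0,.07],[0,0,-.035]]),SLOT])
print(proj("side",P),proj("top",P))
show("pics/v.png",{"side":(280,130),"top":(250,160)},P,5)
E
```

```text
t 15.77 pos [0.588  0.1436 0.1588] rot [160.23   0.33  75.98] F [0.13 0.17 0.54] open 0.0188 q [ 19.3  -6.2  -9.   70.6 -11.  121.7]
turn [-0.0041  0.0025  0.0098] shift after turn cm [-0.043 -0.286  0.006] shift now [-0.04  -0.287  0.007]
[[311.07332494 171.31733328]
 [299.28211908 143.48379478]
 [315.7338017  184.10007591]] [[281.84959251 200.76867531]
 [275.90256074 205.9964659 ]
 [284.27127467 199.14438139]]
```

View pics/v.png

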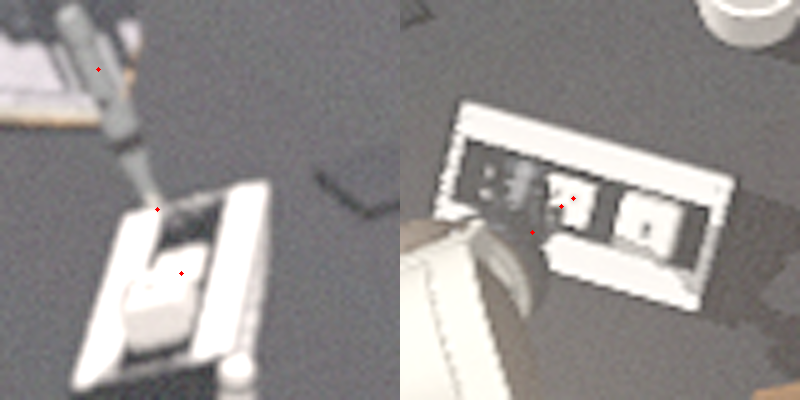

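```bash
cat >> h.py <<'E'
def look(name,P,d=20,f=10,c=None):
    out=[]
    for n in ("side","top"):
        im=imaging.camera(n); pp=proj(n,P); x,y=(np.round(pp[0]).astype(int)-d)
        z=cv2.resize(im[y:y+2*d,x:x+2*d],None,fx=f,fy=f,interpolation=2)
        for k,p in enumerate(pp):cv2.circle(z,tuple(int(v) for v in (p-[x,y]+.5)*f),2,[(0,0,255),(0,255,0),(255,0,0)][k%3],-1)
        out.append(z)
    cv2.imwrite(name,np.hstack(out))
def tcp(): 
    o=bot.get_obs();return o["ee_pos"],R.from_euler('xyz',o["tcp_rot"],degrees=True)
E
python3 - <<'E'
from h import *
e,Rc=tcp();look("pics/w.png",np.vstack([SLOT,e+Rc.apply([0,0,.07])]))
E
```

```text
(no output)
```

View pics/w.png

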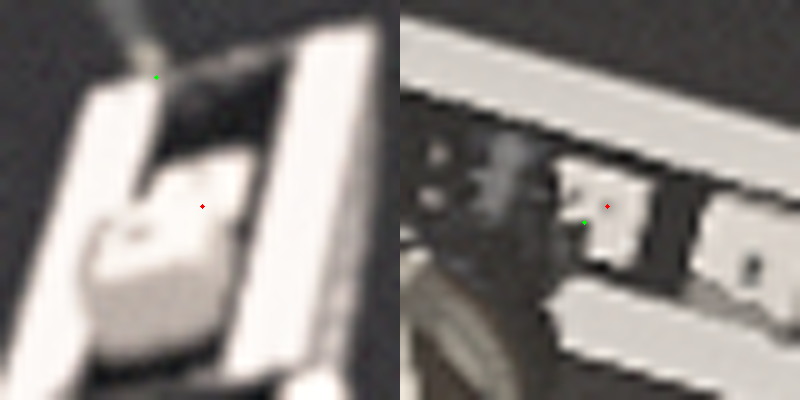

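servo_tool:
  moves:
    - [[-0.004, 0.002, 0.01, 0, -0.3, 0.5, 1], [0, 0, 0, 0, 0, 1, 1], [0, 0, 0, 0, 0, 1, 1], [0, 0, 0, 0, 0, 0.6, 1], [0, 0, 0, 0, 0, 0, 1], [0, 0, 0, 0, 0, 0, 1]]

```text
time: 16.47
ee_pos: [0.5966, 0.1394, 0.1273]
tcp_rot: [159.8, -0.1, 75.2]
wrist_force: [0.8, 0.2, -0.5]
opening: 0.0187
```

```bash
python3 - <<'E'
from h import *
go(SLOT+NRM*.07,ROUT)
e,Rc=tcp();P=np.vstack([SLOT,e+Rc.apply([0,0,.07])]);print(proj("side",P),proj("top",P));look("pics/x.png",P)
E
```

```text
t 16.47 pos [0.5966 0.1394 0.1273] rot [ 1.5982e+02 -1.1000e-01  7.5240e+01] F [ 0.85  0.2  -0.45] open 0.0187 q [ 18.6  -5.7 -12.2  66.4 -10.8 121.7]
turn [ 0.0031 -0.0003 -0.0049] shift after turn cm [ 0.152 -0.087  1.719] shift now [ 0.151 -0.093  1.719]
[[315.7338017  184.10007591]
 [314.14452436 180.00186871]] [[284.27127467 199.14438139]
 [283.88014865 199.75275701]]
```

View pics/x.png

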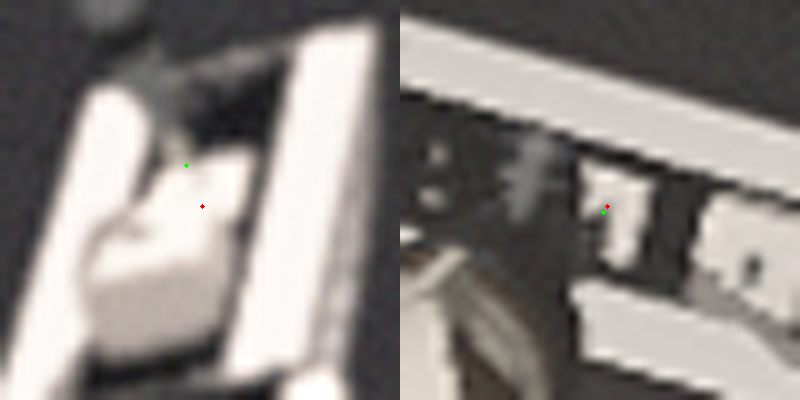

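servo_tool:
  moves:
    - [[0.003, 0, -0.005, 0.15, -0.1, 0.6, 1], [0, 0, 0, 0, 0, 0.4, 1], [0, 0, 0, 0, 0, 0, 1], [0, 0, 0, 0, 0, 0, 1]]

```text
time: 16.9
ee_pos: [0.6001, 0.1409, 0.118]
tcp_rot: [159.9, -0.1, 75.6]
wrist_force: [-0.5, 0.8, -0.3]
opening: 0.0187
```

```bash
python3 - <<'E'
from h import *
go(SLOT+NRM*.07,ROUT)
e,Rc=tcp();P=np.vstack([SLOT,e+Rc.apply([0,0,.07])]);print(proj("side",P),proj("top",P));look("pics/y.png",P)
E
```

```text
t 16.9 pos [0.6001 0.1409 0.118 ] rot [ 1.5992e+02 -6.0000e-02  7.5580e+01] F [-0.49  0.78 -0.32] open 0.0187 q [ 18.6  -5.  -12.6  65.4 -10.7 121.4]
turn [ 0.0013 -0.0015  0.0009] shift after turn cm [-0.084 -0.058  0.743] shift now [-0.085 -0.059  0.742]
[[315.7338017  184.10007591]
 [315.17022805 182.06345045]] [[284.27127467 199.14438139]
 [283.70846762 199.23972694]]
```

View pics/y.png

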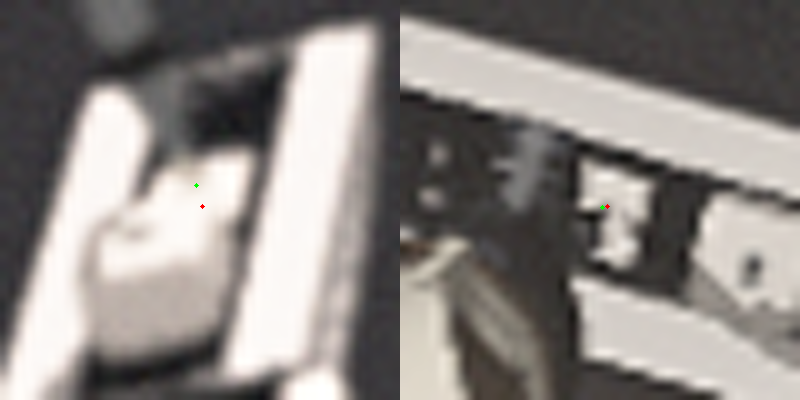

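servo_tool:
  moves:
    - [[0, 0, 0, -0.08, -0.05, 0.25, 1], [0, 0, 0, 0, 0, 0, 1], [0, 0, 0, 0, 0, 0, 1]]

```text
time: 17.25
ee_pos: [0.6004, 0.14, 0.1159]
tcp_rot: [159.9, -0.1, 75.6]
wrist_force: [0.4, -0.2, -0.5]
opening: 0.0189
```

```bash
python3 - <<'E'
from h import *
go(SLOT+NRM*.07,ROUT)
E
```

```text
t 17.25 pos [0.6004 0.14   0.1159] rot [ 1.5989e+02 -9.0000e-02  7.5580e+01] F [ 0.45 -0.2  -0.53] open 0.0189 q [ 18.5  -5.  -12.8  65.1 -10.7 121.3]
turn [ 0.002  -0.0019  0.0008] shift after turn cm [-0.01  -0.034  0.528] shift now [-0.011 -0.035  0.528]
```

servo_tool:
  moves:
    - [[0, 0, 0, 0, 0, 0.15, 1], [0, 0, 0, 0, 0, 0, 1]]

```text
time: 17.42
ee_pos: [0.601, 0.1399, 0.1145]
tcp_rot: [159.9, -0.1, 75.6]
wrist_force: [1.0, 0.9, -1.2]
opening: 0.0191
```

servo_tool:
  moves:
    - [[0, 0, 0, 0, 0, 0.15, 1], [0, 0, 0, 0, 0, 0, 1]]

```text
time: 17.58
ee_pos: [0.6016, 0.1397, 0.1131]
tcp_rot: [159.9, -0.1, 75.6]
wrist_force: [-0.7, 0.4, -0.1]
opening: 0.0186
```

```bash
python3 - <<'E'
from h import *
go(SLOT+NRM*.07,ROUT)
e,Rc=tcp();P=np.vstack([SLOT,e+Rc.apply([0,0,.07])]);look("pics/z.png",P)
E
```

```text
t 17.58 pos [0.6016 0.1397 0.1131] rot [ 1.5986e+02 -1.0000e-01  7.5580e+01] F [-0.7   0.4  -0.14] open 0.0186 q [ 18.4  -4.9 -13.   64.7 -10.7 121.2]
turn [ 0.0024 -0.0021  0.0006] shift after turn cm [-0.011 -0.05   0.222] shift now [-0.012 -0.05   0.222]
```

View pics/z.png

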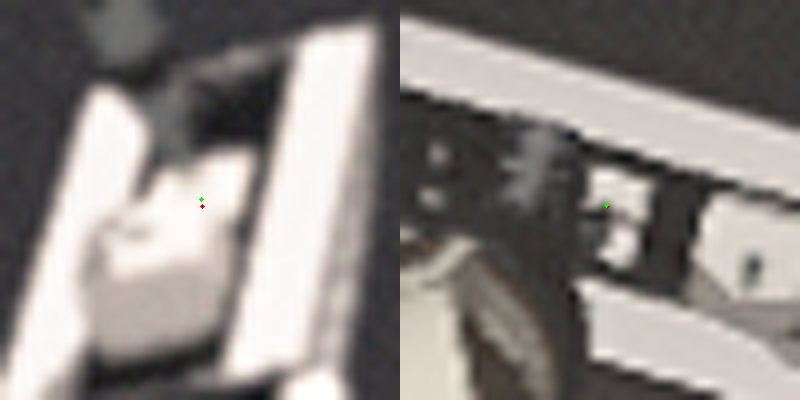

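servo_tool:
  moves:
    - [[0, 0, 0, 0, 0, 0.15, 1], [0, 0, 0, 0, 0, 0, 1]]

```text
time: 17.85
ee_pos: [0.6022, 0.1397, 0.1119]
tcp_rot: [159.8, -0.1, 75.6]
wrist_force: [-0.1, -1.0, -0.3]
opening: 0.0185
```

servo_tool:
  moves:
    - [[0, 0, 0, 0, 0, 0.1, 1], [0, 0, 0, 0, 0, 0, 1]]

```text
time: 18.02
ee_pos: [0.6026, 0.1396, 0.1109]
tcp_rot: [159.8, -0.1, 75.6]
wrist_force: [0.6, -0.1, -0.7]
opening: 0.0189
```

servo_tool:
  moves:
    - [[0, 0, 0, 0, 0, 0.1, 1], [0, 0, 0, 0, 0, 0, 1]]

```text
time: 18.18
ee_pos: [0.6031, 0.1395, 0.1101]
tcp_rot: [159.8, -0.1, 75.6]
wrist_force: [-0.8, 1.0, 1.1]
opening: 0.0191
```

```bash
python3 - <<'E'
from h import *
go(SLOT+NRM*.07,ROUT)
e,Rc=tcp();P=np.vstack([SLOT,e+Rc.apply([0,0,.07])]);look("pics/z1.png",P)
E
```

```text
t 18.18 pos [0.6031 0.1395 0.1101] rot [ 1.5982e+02 -1.3000e-01  7.5580e+01] F [-0.85  0.98  1.1 ] open 0.0191 q [ 18.3  -4.7 -13.2  64.3 -10.7 121.1]
turn [ 0.0031 -0.0025  0.0005] shift after turn cm [-0.028 -0.092 -0.11 ] shift now [-0.027 -0.092 -0.11 ]
```

View pics/z1.png

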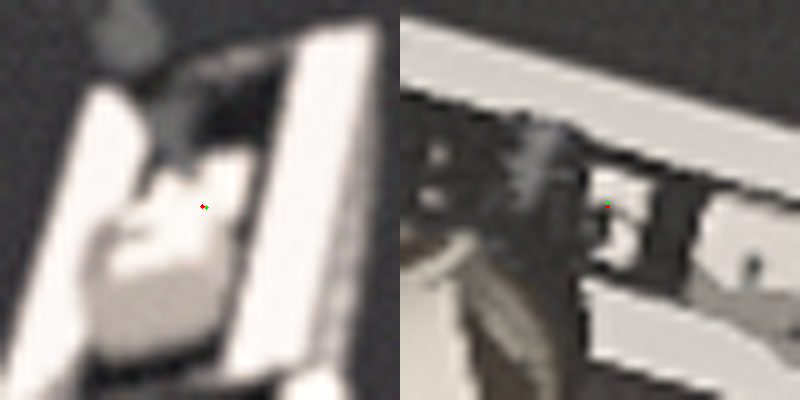

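```bash
cat >> h.py <<'E'
def avgF(n=10):
    F=[];p=[];ef=[]
    for _ in range(n):
        imaging.camera("side");o=bot.get_obs();F.append(o["wrist_force"]);p.append(o["ee_pos"]);ef.append(o["joint_efforts"])
    F=np.array(F);print("F mean",F.mean(0).round(2),"sem",(F.std(0)/np.sqrt(n)).round(2),"along n",(F@NRM).mean().round(2),"pos",np.mean(p,0).round(5),"eff",np.mean(ef,0).round(2))
E
python3 - <<'E'
from h import *
avgF()
E
```

```text
F mean [-0.21  0.03  0.57] sem [0.16 0.14 0.17] along n 0.6 pos [0.60308 0.13955 0.11019] eff [ -0.12 -44.66  50.09  -3.39  -0.61  -0.  ]
```

servo_tool:
  moves:
    - [[0, 0, 0, 0, -0.05, 0.1, 1], [0, 0, 0, 0, 0, 0, 1]]

```text
time: 18.95
ee_pos: [0.6033, 0.1396, 0.1095]
tcp_rot: [159.8, -0.1, 75.6]
wrist_force: [-0.8, 0.1, 2.6]
opening: 0.0188
```

```bash
python3 - <<'E'
from h import *
avgF();go(SLOT+NRM*.067,ROUT)
E
```

```text
F mean [-0.63 -0.06  2.11] sem [0.16 0.17 0.14] along n 2.18 pos [0.60326 0.1396  0.10952] eff [-3.000e-02 -4.363e+01  4.917e+01 -3.330e+00 -4.600e-01  0.000e+00]
t 19.45 pos [0.6033 0.1396 0.1095] rot [ 1.5978e+02 -1.4000e-01  7.5570e+01] F [-0.3  -0.03  3.14] open 0.0191 q [ 18.3  -4.8 -13.3  64.2 -10.7 121.2]
turn [ 0.0038 -0.0027  0.0004] shift after turn cm [-0.038 -0.08   0.127] shift now [-0.038 -0.08   0.127]
```

```bash
python3 - <<'E'
from h import *
e,Rc=tcp();P=np.vstack([SLOT,SLOT]);print(proj("side",P),proj("top",P))
ims=[]
for n in("side","top"):
    a=np.mean([imaging.camera(n).astype(float) for _ in range(4)],0)
    b=cv2.imread(f"pics/{n}0.png").astype(float)
    c=np.round(proj(n,SLOT)[0]).astype(int);d=12
    for k in (b,a):
        z=cv2.resize(k[c[1]-d:c[1]+d,c[0]-d:c[0]+d],None,fx=16,fy=16,interpolation=2)
        q=(proj(n,SLOT)[0]-c+d+.5)*16
        z=np.clip((z-20)*1.1,0,255).astype(np.uint8)
        cv2.circle(z,tuple(int(v) for v in q),2,(0,0,255),-1);ims.append(z[:280])
cv2.imwrite("pics/fin.png",np.vstack([np.hstack(ims[:2]),np.hstack(ims[2:])]))
E
```

```text
[[315.7338017  184.10007591]
 [315.7338017  184.10007591]] [[284.27127467 199.14438139]
 [284.27127467 199.14438139]]
```

View pics/fin.png

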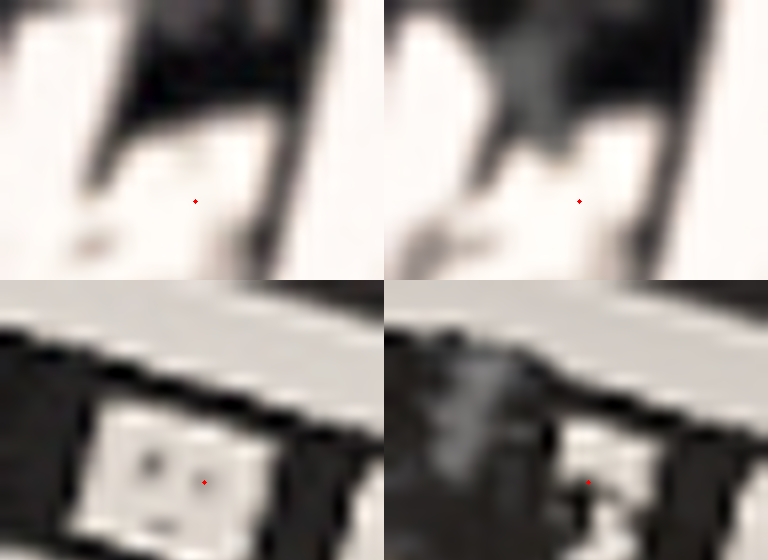

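```bash
python3 - <<'E'
from h import *
f=lambda X,Z:((proj("top",face(X,.07,Z))[0]-[245,180]+.5)*10).round(0)
for X in(8,10,11.5):
    print(X,"on up",f(X/1e3,.006),"on low",f(-X/1e3,.006+X*.00039),"off up",f(X/1e3,.006+X*.00039),"off low",f(-X/1e3,.006))
avgF(6)
E
```

```text
8 on up [233. 140.] on low [222. 182.] off up [232. 141.] off low [224. 180.]
10 on up [235. 135.] on low [220. 187.] off up [232. 136.] off low [222. 185.]
11.5 on up [236. 131.] on low [219. 191.] off up [233. 133.] off low [221. 189.]
F mean [-0.42  0.04  1.93] sem [0.11 0.24 0.17] along n 1.96 pos [0.60323 0.1396  0.10943] eff [  0.06 -43.41  48.8   -3.12  -0.38   0.  ]
```

```bash
python3 - <<'E'
from h import *
print(bot.job_done()); o=bot.get_obs(); print(o["time"],o["wrist_force"],o["ee_pos"],o["opening"])
E
```

```text
the job is handed in; nothing more can be done
None
the job is handed in; nothing more can be done
```

I pressed the rocker over to off, took the tester out of the smallest pen block, and handed the job in at about 20 s. At that point the gripper was still holding the tester's tip on the live slot.

**Last checks**
- **Tip position:** in both camera views the tip lines up with the live slot to within about 1–2 mm. The nose is cream on a white plate, so in the side view I extended the line of the tester's cone to find the tip.
- **Angle:** the tool is within about 0.3° of my fitted normal to the outlet's face. The tester looked straight in the grip.
- **Push:** the averaged wrist force along that normal was about 2.0 N steady, up from 0.6 N in the average taken before the last 1 mm step.
- **Grip:** the fingers are stopped on the barrel at 18.8 mm, with the grip set to 50 N.

**Less certain**
- **Switch:** off is judged only from the rocker's marks, which moved by about the amount and in the direction expected for on to off. The gripper covered the switch at the end, so I did not see it again. The wrist force showed no clear push while pressing.
- **Finger length:** the fingertips turned out to be about 15–24 mm behind the stated TCP. I used contact and the pictures to allow for it.
- **Bystanders:** the marker was still in its hole in pictures taken after the lift. I took no final whole-desk picture of the mug, notebook and stapler, and I noticed no contact with them.

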